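Find the loaded media canisters by weight and tip them out onto the scale

ROBOT

A 6-joint arm with a two-finger parallel gripper is mounted at the origin on a cart in front of the work surface, level with it; the furniture and walls round the work are solid. World frame = base frame: x ahead of the robot, y to its left, z up, the work surface at z = 0. Lengths are in m, angles in rad, forces in N, time in s.
With the tool pointing down it reaches from about 0.25 to 0.775 m from the base axis. Payload 4 kg.
Tool frame: the origin (TCP) lies midway between the tips of the shut fingers; the grasp point (between the pads) lies 19 mm behind it; z points along the fingers, y is the direction in which the jaws open and shut (so a half turn about z gives the same grasp; the last joint's range is limited). The gripper opens to 94 mm and grips with 3 to 60 N. Pads are 16 mm wide; open, the fingers measure 119 mm over their backs; the gripper's body (75 mm by 177 mm) begins 78 mm behind the grasp point.
Start: joints at [-1.407, 0.087, 1.371, -0, 1.684, -0.103], TCP at [0.145, -0.531, 0.206] pointing down, gripper open.
Joint ranges: [-3.1, 3.1], [-0.76, 2.03], [0.27, 2.55], [-1.08, 4.22], [0.17, 2.65], [-2.57, 2.57]. Speed limits (rad/s): [2.79, 2.79, 3.14, 3.14, 3.14, 3.14].

INTERFACE

Orientations are given as [roll, pitch, yaw] about the fixed x, y, z axes, in that order (R = Rz(yaw) Ry(pitch) Rx(roll)).
In Python, from bench import robot gives the robot as it stands.
- The arm moves only by the tool servo_tool, never from a script. Its argument "rows" is a list of rows, each a list of 2 entries, a list of its own where there are three numbers: the shift along the tool's x, y, z normalised to -1 to 1, where 1 is 0.08 m, then the turn about the tool's z normalised to -1 to 1, where 1 is pi/2 rad. A call has 1 to 12 rows; each row is the pose to reach, as a shift and turn from the pose commanded when the call began, along the tool's axes at that moment; what a row does not reach only later rows make up. A row lasts 1/12 s, in which the tool goes at most 41.7 mm and 7.16 degrees, less where a joint would pass 70% of its speed; a pose out of reach is approached as far as the arm can. A call with a number of a shift or a turn outside -1 to 1 is refused whole. A call with a gripper value outside its range is refused whole. "grip" is the closure, from -1 (fully open) to 1 (shut), set as the call begins (left out, the last holds). The fingers move at their own pace and stop on an object; the grip force is fixed at half the most. Time passes only in rows, so rows that repeat a pose let the fingers close. It gives the time, the measured TCP pose, the force and the opening at its end, in the units of the state.
- robot.get_obs(): the state, without advancing time (a new reading comes with each control period).
- robot.snapshot(name): name is "scene" or "top"; returns a dict with "pixels" (400x640x3 uint8, red, green, blue), "camera_matrix" (3x3 intrinsics, pixels), "world_from_camera" (4x4, takes a point from camera to world coordinates). Camera axes: x right, y down, z forward; pixel columns grow to the right and rows downward; lengths in m; the calibration is good to about 2 mm. A picture is of the moment at which its call begins. There is no depth.
- robot.close_job(): hands the job in, once; it reports no verdict.
The state is a dict: "time": time; "joint_positions": joint angles; "qvel": joint speeds; "joint_torque": joint torques, N m; "tool_pos": TCP position; "ee_rot": TCP orientation; "wrist_force": force on the tool from outside, world axes, zero at the start; "wrist_torque": the same for the moment, N m; "width": finger opening in m.
Only numpy, scipy, OpenCV 4.12 (cv2) and the standard library are available. Lean on these libraries where they do the work, as an engineer would, in place of code of your own. Each camera call takes 0.05 s, during which the arm holds its last target.

TASK

Four identical covered canisters stand on the bench; some still hold heavy grinding balls, the others are empty, and you cannot see which. Lift them one after another by their bail handles to judge by the weight, without opening their doors by hand, and tip only the loaded ones, never an empty one, over the rolled rim of the scale's guard so that every ball falls out through the door into the scale pan. Finish with every canister released and standing upright about where it stood, and leave the glassware alone.

Things in the scene. Friction and masses are not known exactly. Their poses are not given: they have to be found in the camera images.
- can_a_door (a joint): angle of can_a's small discharge door (rad): 0 shut, grows as it swings out, 2.9 hanging fully open. Hinged along its lower edge, 64 mm above the canister's underside, 31 mm tall. Slight friction keeps it shut on an upright canister; it drops open by itself once the canister leans more than about 0.8 rad or is jolted hard, and stays open; on an emptied canister it may stay so
- can_b_door (a joint): as can_a_door, for can_b
- can_c_door (a joint): as can_a_door, for can_c
- can_d_door (a joint): as can_a_door, for can_d
- can_a_mid (a point): covered aluminium canister, 66 mm diameter, 106 mm tall over its fixed domed cover (four alike: can_a to can_d). Point on its axis 50 mm above its underside. z: up its axis; x: towards its discharge door, 60 mm wide, in the wall just below the cover. Bail pivots 62 mm above the underside (12 mm above this point) at +y and -y
- can_a_grip (a point): centre of the black grip of can_a's bail, a wire arch 84 mm wide that turns on the two pivots with slight friction: a flat-sided bar 14 mm thick (x), 20 mm high, 46 mm long, pinched across x from above. y: along the grip; z: from the pivot line, 80 mm away at -z, to the grip; x: to the door's side when upright. The cover's top is 26 mm below the grip
- can_b_mid (a point): second canister, as can_a_mid. Any canister weighs 0.17 to 0.23 kg when empty, bail included; a loaded one holds two loose 24 mm tungsten carbide balls, 0.216 kg more. Leaned about 100 to 115 degrees with the door side down, the balls roll out through the door
- can_b_grip (a point): as can_a_grip, for can_b. A bail may lean up to 0.12 rad at the start; pinched firmly (50 N or more) its flat sides line up with the fingers and the bail is held stiffly, so that only the canister swings, on the pivots
- can_c_mid (a point): third canister, as can_a_mid. Held by the bail it hangs nearly upright, as its weight lies below the pivots, and swings freely; it can turn right through the bail's arch
- can_c_grip (a point): as can_a_grip, for can_c
- can_d_mid (a point): fourth canister, as can_a_mid
- can_d_grip (a point): as can_a_grip, for can_d
- rim (a point): middle of the scale guard's rolled rim, on the bar's axis: a fixed, level steel bar 10 mm thick, 187 mm long, 122 mm above the bench. y: along the rim; x: level, from the rim in over the pan; z: up. A canister hung by its bail with its wall against the rim and its door towards x leans and rolls over the rim as the bail is carried across
- pan_mid (a point): centre of the empty pan's floor, 64 mm above the bench, 70 mm from the rim: a ribbed aluminium tray 134 x 176 x 18 mm inside the guard, a steel box open at the top on a grey spring scale; its far wall is 143 mm from the rim's axis and the far and side walls stand 12 mm above that axis. Axes as for rim
- pan (a joint): how far the spring scale's pan has sunk (m): 0 empty, about 0.0020 more for each ball (0.0040 for one canister's load), 0.0080 with all there are; stop at 0.012. The dial's needle shows it
- beaker_a: glass beaker, 70 mm wide and 100 mm tall, bystander; origin at the centre of its underside
- beaker_b: second glass beaker, 70 mm wide and 100 mm tall, bystander; origin at the centre of its underside

How it is judged:
By the outcome, as a careful person would: the job done as asked, in the order asked, and still so for the second after the job is handed in, with the robot touching nothing.
It also fails if it takes over 72 s, if anything falls off the work surface, if the arm or the gripper's body presses on something with over 40 N, if the wrist force passes 120 N, or if a joint passes its speed limit or range.

## Working session

There is one attempt and no reset: what is moved stays moved. The work goes in short steps, Python scripts to look and compute and a tool call to move; the robot and the scene stay as the last step left them, time stands still between calls to the robot, and variables do not carry over. Pictures are saved under pics/ and viewed, and the job is handed in when it is done.

Besides the shell and the picture viewer there is one more tool, called after ">>>" as name(argument=value, ...) on one line, values as JSON. servo_tool: Moves the arm, as the interface text tells. Its arguments: {"type":"object","properties":{"rows":{"type":"array"},"grip":{"type":"number"}},"required":["rows"]}

```bash
ls; mkdir -p pics; python3 - <<'E'
from bench import robot
import cv2,numpy as np
print(robot.get_obs())
for n in("scene","top"):
    s=robot.snapshot(n); cv2.imwrite(f"pics/{n}0.png",s["pixels"][...,::-1]); print(n,s["camera_matrix"].tolist(),np.round(s["world_from_camera"],4).tolist())
E
```

```text
pics
{'time': 0.0, 'joint_positions': array([-1.40709121e+00,  8.79448354e-02,  1.37222170e+00, -2.32129589e-05,
        1.68358273e+00, -1.03095856e-01]), 'qvel': array([ 0.00097413,  0.00018197,  0.0017728 ,  0.00072883, -0.00025183,
       -0.00393267]), 'joint_torque': array([-1.51025852e-04, -3.40178382e+01, -3.02427757e+01,  7.18009192e-02,
        3.29696818e-02, -1.73987601e-04]), 'tool_pos': array([ 0.14490799, -0.53001226,  0.20432624]), 'ee_rot': array([-3.13944511e+00, -1.98995784e-04,  2.66798171e-01]), 'wrist_force': array([-0.19202505,  0.55668755,  0.07571223]), 'wrist_torque': array([ 0.04825008,  0.00892957, -0.02631873]), 'width': 0.09406183399685243}
scene [[428.83177925670543, 0.0, 322.9761392975885], [0.0, 428.83177925670543, 194.57424301226675], [0.0, 0.0, 1.0]] [[0.6396, -0.4259, 0.64, -0.4321], [-0.7684, -0.3283, 0.5494, -0.8922], [-0.0239, -0.8431, -0.5372, 0.8933], [0.0, 0.0, 0.0, 1.0]]
top [[475.81179012895615, 0.0, 314.16730492951444], [0.0, 475.81179012895615, 197.8471870325713], [0.0, 0.0, 1.0]] [[0.0255, -0.9867, 0.1608, 0.2108], [-0.9992, -0.0301, -0.0263, -0.0567], [0.0308, -0.16, -0.9866, 1.7995], [0.0, 0.0, 0.0, 1.0]]
```

View pics/scene0.png

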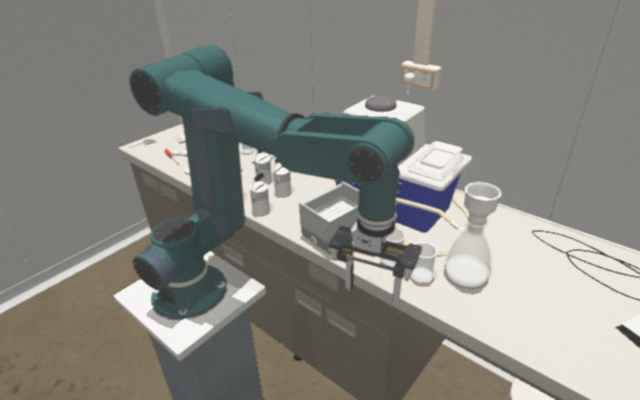

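View pics/top0.png

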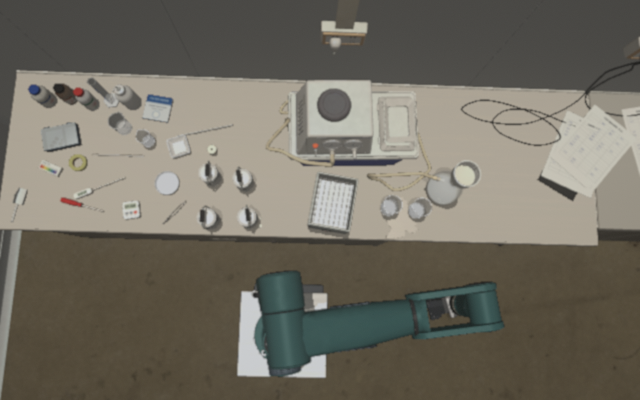

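```bash
python3 - <<'E'
import cv2
t=cv2.imread("pics/top0.png"); c=t[150:245,180:280]; cv2.imwrite("pics/z1.png",cv2.resize(c,None,fx=6,fy=6,interpolation=cv2.INTER_CUBIC))
c=t[160:250,290:390]; cv2.imwrite("pics/z2.png",cv2.resize(c,None,fx=6,fy=6,interpolation=cv2.INTER_CUBIC))
t=cv2.imread("pics/scene0.png"); c=t[140:260,230:380]; cv2.imwrite("pics/z3.png",cv2.resize(c,None,fx=5,fy=5,interpolation=cv2.INTER_CUBIC))
E
```

```text
(no output)
```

View pics/z1.png

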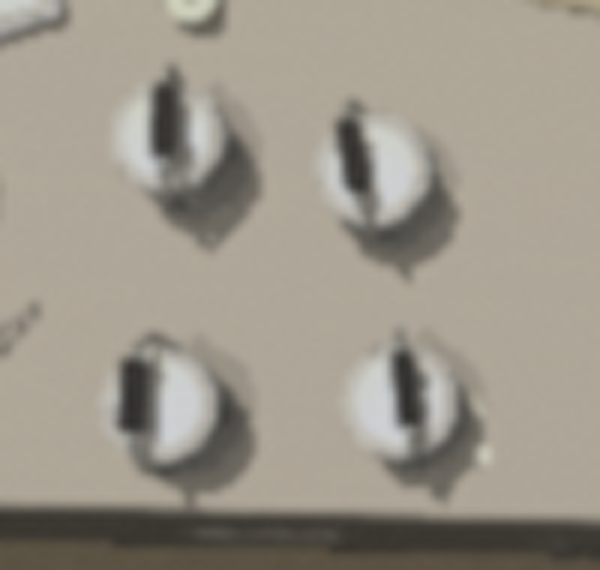

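View pics/z2.png

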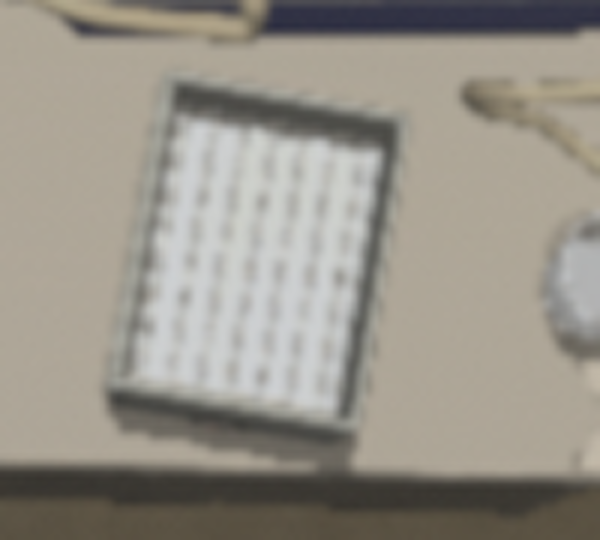

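View pics/z3.png

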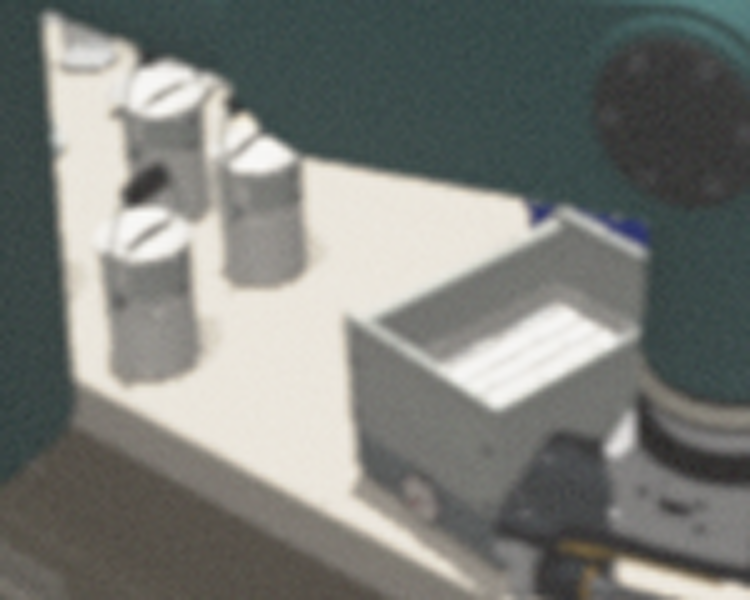

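```bash
cat > h.py <<'E'
import cv2,numpy as np
from bench import robot
def snap(n,fn=None):
    s=robot.snapshot(n)
    if fn: cv2.imwrite(fn,s["pixels"][...,::-1])
    return s
def ray(s,uv):
    K=s["camera_matrix"];T=s["world_from_camera"]
    d=T[:3,:3]@np.linalg.solve(K,np.array([uv[0],uv[1],1.]));return T[:3,3],d
def onz(s,uv,z):
    o,d=ray(s,uv);return o+d*(z-o[2])/d[2]
def proj(s,p):
    T=s["world_from_camera"];c=T[:3,:3].T@(np.asarray(p,float)-T[:3,3]);q=s["camera_matrix"]@c;return q[:2]/q[2]
E
python3 - <<'E'
from h import *
s=snap("top");im=s["pixels"].astype(int)
g=im.sum(2)
# grips: dark
m=((g<230)).astype(np.uint8); m[:, :190]=0;m[:,265:]=0;m[:155]=0;m[228:]=0
n,l,st,ce=cv2.connectedComponentsWithStats(m)
for i in range(1,n):
    if st[i,4]<15: continue
    pts=np.argwhere(l==i)[:,::-1].astype(np.float32)
    r=cv2.minAreaRect(pts); 
    W=np.array([onz(s,p,.147)[:2] for p in pts]);c=W.mean(0);u,sv,vt=np.linalg.svd(W-c);
    print(st[i],ce[i],"c",c.round(4),"dir",np.degrees(np.arctan2(vt[0,1],vt[0,0])).round(1),np.ptp((W-c)@vt.T,axis=0).round(3))
# white covers
m=((g>570)).astype(np.uint8); m[:, :190]=0;m[:,265:]=0;m[:155]=0;m[232:]=0
m=cv2.morphologyEx(m,cv2.MORPH_CLOSE,np.ones((5,5)))
n,l,st,ce=cv2.connectedComponentsWithStats(m)
for i in range(1,n):
    if st[i,4]<60: continue
    pts=np.argwhere(l==i)[:,::-1].astype(np.float32)
    (u,v),r=cv2.minEnclosingCircle(pts)
    print(st[i],"circ",u,v,r,onz(s,(u,v),.1)[:2].round(4), onz(s,ce[i],.1)[:2].round(4))
for nm,uv in dict(l_top=(290+168/6,160+78/6),l_bot=(290+108/6,160+392/6),r_top=(290+402/6,160+120/6),r_bot=(290+352/6,160+432/6)).items():
    print(nm,onz(s,uv,.13).round(4))
E
```

```text
[206 164   3  12  33] [207.03030303 169.66666667] c [0.5693 0.28  ] dir -175.5 [0.04  0.008]
[237 170   4  12  31] [238.58064516 175.83870968] c [0.5506 0.168 ] dir -167.4 [0.04  0.009]
[246 209   4  12  30] [247.43333333 214.6       ] c [0.4139 0.1303] dir -167.4 [0.04  0.008]
[200 210   5  12  40] [202.2   215.425] c [0.4064 0.2867] dir -178.1 [0.039 0.013]
[242 171   7  14  67] circ 243.5 177.5 6.670932292938232 [0.5547 0.1564] [0.5569 0.1506]
[207 210   7  15  71] circ 208.0 217.0 7.000100135803223 [0.4069 0.2755] [0.4066 0.2701]
[239 210   8  14  69] circ 244.0 216.5 6.800835609436035 [0.4124 0.1476] [0.4099 0.1546]
l_top [ 0.5735 -0.1126  0.13  ]
l_bot [ 0.3841 -0.082   0.13  ]
r_top [ 0.5524 -0.2532  0.13  ]
r_bot [ 0.3647 -0.2258  0.13  ]
```

```bash
python3 - <<'E'
from h import *
s=snap("scene"); im=s["pixels"][...,::-1]
c=im[150:220,245:300]; c=cv2.resize(c,None,fx=8,fy=8,interpolation=cv2.INTER_CUBIC)
l=c.astype(float); l=np.clip((l-60)*1.5,0,255).astype(np.uint8)
c2=im[175:270,295:365]; c2=cv2.resize(c2,None,fx=6,fy=6,interpolation=cv2.INTER_CUBIC)[:560]
cv2.imwrite("pics/z4.png",l)
cv2.imwrite("pics/z5.png",c2)
t=snap("top")
for nm,uv in dict(A=(208.7,173.3),B=(242.8,178.3),C=(247.2,217.2),D=(206.9,217.5)).items(): print(nm,onz(t,uv,.095).round(4))
# rim edge height test in scene: project left edge at candidate heights
for nm,p in dict(lt=(.5735,-.1126),lb=(.3841,-.082),rt=(.5524,-.2532),rb=(.3647,-.2258)).items():
    print(nm,[proj(s,(*p,z)).round(1).tolist() for z in (.125,.134)])
E
```

```text
A [0.5672 0.2837 0.095 ]
B [0.5526 0.1594 0.095 ]
C [0.4108 0.1366 0.095 ]
D [0.4055 0.2803 0.095 ]
lt [[341.0, 184.0], [341.0, 181.8]]
lb [[297.5, 205.2], [297.3, 202.9]]
rt [[371.3, 200.3], [371.4, 198.0]]
rb [[328.3, 224.4], [328.2, 222.0]]
```

View pics/z4.png

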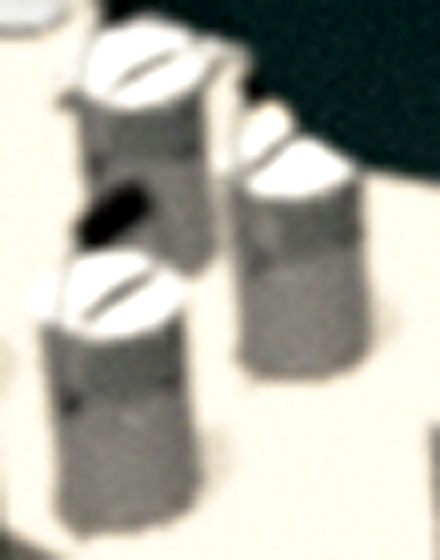

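View pics/z5.png

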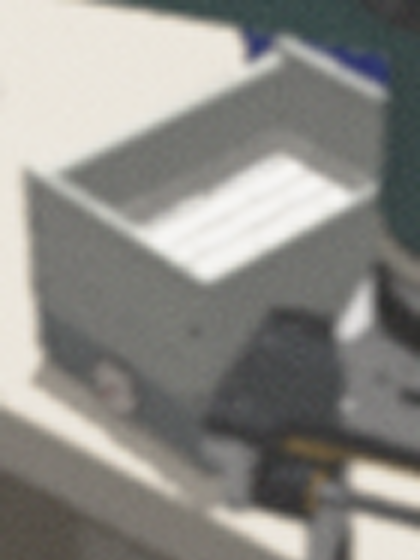

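```bash
python3 - <<'E'
from h import *
t=snap("top"); g=cv2.cvtColor(t["pixels"],cv2.COLOR_RGB2GRAY).astype(int)
for r in range(176,224,4): print(r,g[r,304:326].tolist(), g[r,340:362].tolist())
c=t["pixels"][...,::-1][165:235,300:365]; cv2.imwrite("pics/z6.png",cv2.resize(c,None,fx=8,fy=8,interpolation=cv2.INTER_NEAREST))
E
```

```text
176 [168, 167, 167, 167, 167, 166, 167, 168, 167, 167, 166, 159, 154, 155, 131, 92, 79, 79, 77, 75, 74, 76] [149, 158, 165, 167, 162, 159, 161, 162, 163, 166, 166, 164, 164, 165, 167, 167, 166, 167, 166, 166, 166, 167]
180 [167, 168, 167, 167, 167, 167, 167, 167, 168, 166, 161, 155, 158, 148, 129, 149, 170, 171, 178, 179, 172, 161] [81, 80, 80, 79, 77, 77, 75, 77, 77, 79, 82, 87, 89, 92, 97, 109, 135, 151, 157, 165, 168, 167]
184 [167, 167, 167, 167, 166, 167, 167, 167, 167, 165, 160, 158, 155, 141, 159, 188, 196, 204, 207, 203, 194, 191] [186, 194, 202, 201, 185, 164, 160, 157, 139, 130, 132, 131, 124, 106, 82, 93, 132, 160, 163, 166, 167, 167]
188 [167, 168, 167, 167, 167, 166, 167, 167, 165, 156, 153, 159, 139, 143, 172, 184, 197, 205, 205, 196, 183, 188] [189, 203, 205, 198, 188, 191, 203, 205, 194, 181, 187, 190, 167, 129, 98, 125, 157, 158, 165, 167, 167, 167]
192 [167, 168, 167, 167, 167, 167, 167, 165, 156, 150, 154, 139, 123, 147, 173, 187, 202, 205, 195, 176, 179, 201] [202, 205, 197, 185, 187, 202, 207, 204, 198, 196, 200, 186, 142, 96, 110, 137, 149, 163, 166, 168, 167, 1
[... 879 characters left out ...]
 166, 167, 166, 167, 166]
212 [167, 168, 167, 166, 161, 155, 158, 152, 133, 150, 177, 193, 204, 207, 204, 195, 192, 202, 207, 205, 196, 187] [188, 194, 205, 204, 190, 176, 187, 185, 155, 125, 97, 127, 155, 153, 164, 167, 167, 167, 167, 167, 167, 168]
216 [167, 166, 167, 166, 162, 162, 162, 140, 154, 183, 184, 195, 204, 206, 199, 186, 189, 202, 205, 201, 193, 196] [190, 204, 206, 198, 187, 191, 195, 173, 129, 95, 121, 148, 149, 162, 167, 167, 167, 167, 167, 166, 166, 166]
220 [167, 168, 165, 155, 149, 156, 138, 127, 155, 182, 192, 203, 205, 195, 184, 191, 204, 205, 194, 183, 191, 204] [202, 206, 204, 195, 186, 193, 182, 138, 98, 101, 138, 160, 162, 165, 167, 166, 167, 167, 166, 166, 166, 167]
```

View pics/z6.png

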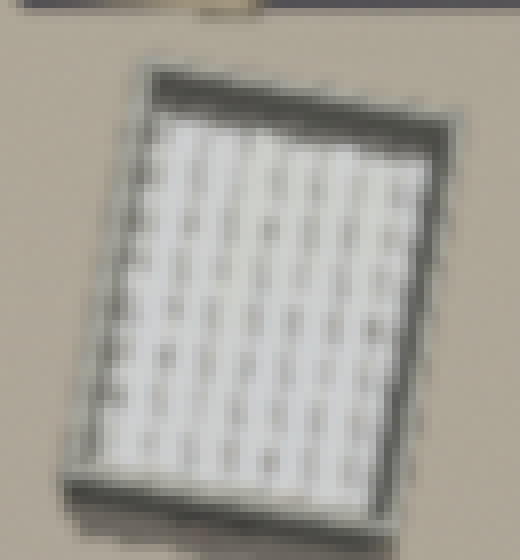

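```bash
python3 - <<'E'
from h import *
t=snap("top")
pts=[(316.3,176),(315.8,180),(315,184),(314,188),(313.2,192),(312.9,196),(312.2,200),(311.3,204),(310.4,208),(309.8,212),(309.2,216),(308.2,220)]
W=np.array([onz(t,p,.124)[:2] for p in pts]); f=np.polyfit(W[:,0],W[:,1],1);print(f,np.degrees(np.arctan(f[0])),np.abs(np.polyval(f,W[:,0])-W[:,1]).max())
a=onz(t,(317,173.5),.134);b=onz(t,(307.7,225),.134);print(a,b,np.hypot(*(a-b)[:2]))
x=(a[0]+b[0])/2;print("mid",x,np.polyval(f,x))
E
```

```text
[-0.15367583 -0.0206631 ] -8.736628951422231 0.0009111372230897336
[ 0.57072486 -0.10895931  0.134     ] [ 0.3848729  -0.08081405  0.134     ] 0.18797102786598344
mid 0.4777988841395743 -0.0940892458214697
```

>>> servo_tool(rows=[[[0.2,-0.26,0],0],[[0.5,-0.65,0],0],[[0.766,-1,0],0]], grip=-0.2)

```text
time: 0.6
tool_pos: [0.1832, -0.4361, 0.205]
ee_rot: [-3.14, -0.0, 0.265]
wrist_force: [0.7, -0.5, 0.5]
width: 0.0775
```

>>> servo_tool(rows=[[[0.26,-0.333,0],0],[[0.51,-0.667,0],0],[[0.766,-1,0],0]])

```text
time: 0.85
tool_pos: [0.2213, -0.3424, 0.2055]
ee_rot: [3.141, -0.0, 0.266]
wrist_force: [0.7, -0.0, 1.1]
width: 0.0583
```

>>> servo_tool(rows=[[[0.26,-0.333,0],0],[[0.51,-0.667,0],0],[[0.766,-1,0],0]])

```text
time: 1.1
tool_pos: [0.2592, -0.249, 0.2056]
ee_rot: [3.141, -0.0, 0.266]
wrist_force: [-0.1, -0.3, 0.7]
width: 0.0561
```

>>> servo_tool(rows=[[[0.26,-0.333,0],0],[[0.51,-0.667,0],0],[[0.766,-1,0],0]])

```text
time: 1.35
tool_pos: [0.2973, -0.1558, 0.2057]
ee_rot: [3.141, -0.001, 0.266]
wrist_force: [0.8, 0.2, -0.2]
width: 0.0559
```

>>> servo_tool(rows=[[[0.26,-0.333,0],0],[[0.51,-0.667,0],0],[[0.766,-1,0],0]])

```text
time: 1.6
tool_pos: [0.3353, -0.0623, 0.2058]
ee_rot: [3.141, -0.001, 0.267]
wrist_force: [0.1, 0.1, -0.1]
width: 0.0565
```

>>> servo_tool(rows=[[[0.26,-0.333,0],0],[[0.51,-0.667,0],0],[[0.766,-1,0],0]])

```text
time: 1.85
tool_pos: [0.3733, 0.0312, 0.2058]
ee_rot: [3.141, -0.001, 0.267]
wrist_force: [0.7, -1.0, -0.3]
width: 0.0564
```

>>> servo_tool(rows=[[[0.26,-0.333,0],0.01],[[0.51,-0.667,0],0.02],[[0.766,-0.95,0],0.03],[[0.816,-1,0],0.03]])

```text
time: 2.18
tool_pos: [0.4158, 0.1274, 0.2051]
ee_rot: [-3.14, -0.0, 0.224]
wrist_force: [-0.4, -0.5, 0.8]
width: 0.0565
```

```bash
python3 - <<'E'
from h import *
o=robot.get_obs();print(o["time"],o["tool_pos"],o["ee_rot"])
a=snap("scene","pics/s1.png");b=snap("top","pics/t1.png")
im=a["pixels"][...,::-1]; cv2.imwrite("pics/s1z.png",cv2.resize(im[100:260,180:380],None,fx=4,fy=3.6,interpolation=cv2.INTER_CUBIC))
E
```

```text
2.1833 [0.41584918 0.12735138 0.20513637] [-3.13999050e+00 -3.71875395e-04  2.24065727e-01]
```

View pics/s1z.png

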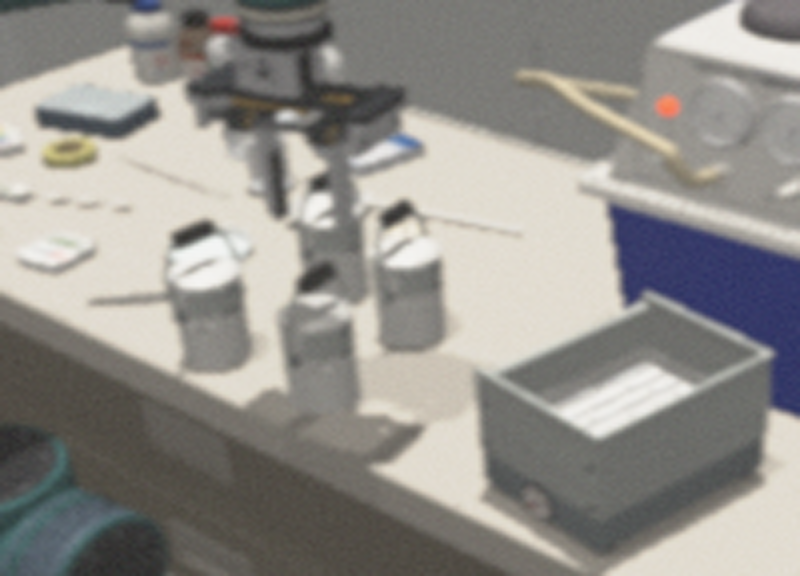

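View pics/t1.png

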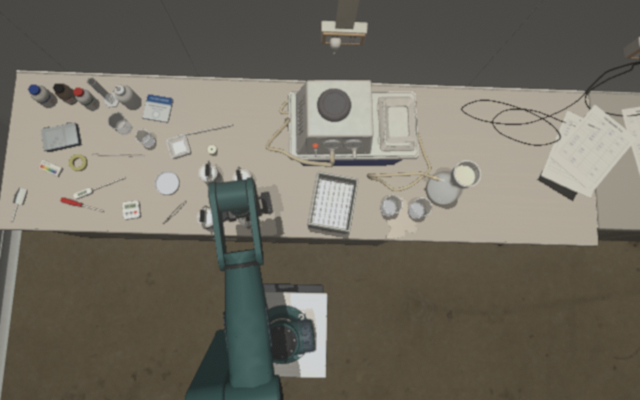

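```bash
python3 - <<'E'
from h import *
a=snap("scene")
for p in [(.4158,.1274,.205),(.414,.1303,.142),(.5506,.168,.142),(.5693,.28,.142),(.4064,.2867,.142)]:
    q=proj(a,p);print(p,q.round(1),((q-[180,100])*[4,3.6]).round())
im=a["pixels"][...,::-1]
c=cv2.resize(im[150:220,220:295],None,fx=10,fy=8,interpolation=cv2.INTER_CUBIC)
cv2.imwrite("pics/s1y.png",np.clip((c.astype(float)-60)*1.4,0,255).astype(np.uint8))
E
```

```text
(0.4158, 0.1274, 0.205) [257.6 160.9] [310. 219.]
(0.414, 0.1303, 0.142) [258.5 176.8] [314. 276.]
(0.5506, 0.168, 0.142) [278.3 159.2] [393. 213.]
(0.5693, 0.28, 0.142) [261.5 149.4] [326. 178.]
(0.4064, 0.2867, 0.142) [228.  164.7] [192. 233.]
```

View pics/s1y.png

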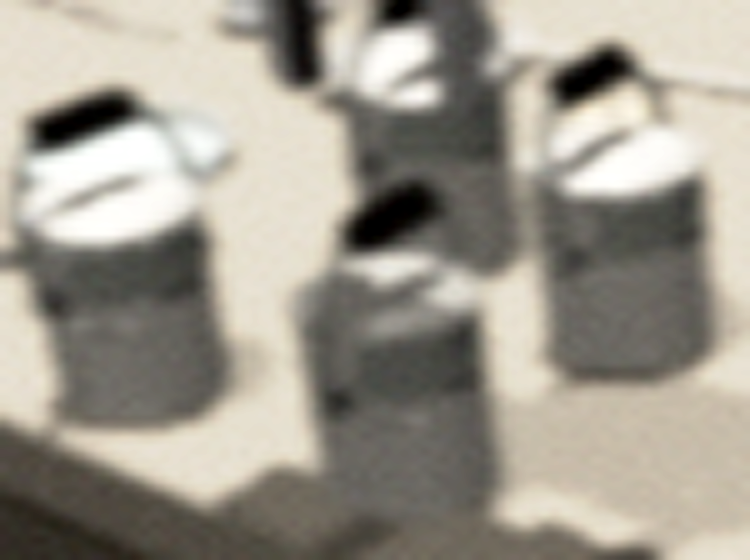

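>>> servo_tool(rows=[[[0,-0.02,0.2],0],[[0,-0.03,0.5],0],[[0,-0.03,0.8],0],[[0,-0.03,0.97],0],[[0,-0.03,1],0]])

```text
time: 2.75
tool_pos: [0.412, 0.1242, 0.1224]
ee_rot: [3.141, 0.006, 0.217]
wrist_force: [0.1, -0.0, 0.1]
width: 0.0564
```

>>> servo_tool(rows=[[[0,0,0],0],[[0,0,0],0],[[0,0,0],0],[[0,0,0],0],[[0,0,0],0],[[0,0,0],0],[[0,0,0],0],[[0,0,0],0]], grip=1)

```text
time: 3.42
tool_pos: [0.4147, 0.1272, 0.1264]
ee_rot: [-3.139, -0.001, 0.22]
wrist_force: [-0.9, 2.5, 4.4]
width: 0.0161
```

>>> servo_tool(rows=[[[0,0,-0.05],0],[[0,0,-0.15],0],[[0,0,-0.3],0],[[0,0,-0.5],0],[[0,0,-0.65],0],[[0,0,-0.75],0],[[0,0,-0.75],0],[[0,0,-0.75],0]])

```text
time: 4.08
tool_pos: [0.4148, 0.126, 0.1859]
ee_rot: [3.141, -0.001, 0.22]
wrist_force: [-0.1, -0.8, -1.5]
width: 0.0138
```

>>> servo_tool(rows=[[[0,0,0],0],[[0,0,0],0]])

```text
time: 4.25
tool_pos: [0.4139, 0.126, 0.1844]
ee_rot: [3.142, 0.002, 0.22]
wrist_force: [0.4, 0.2, -1.2]
width: 0.0137
```

>>> servo_tool(rows=[[[0,0,0],0]])

```text
time: 4.33
tool_pos: [0.414, 0.126, 0.1845]
ee_rot: [3.142, 0.002, 0.22]
wrist_force: [-0.4, -0.9, -1.3]
width: 0.0136
```

>>> servo_tool(rows=[[[0,0,0],0]])

```text
time: 4.42
tool_pos: [0.4141, 0.126, 0.1847]
ee_rot: [3.142, 0.001, 0.22]
wrist_force: [0.2, -0.3, -1.4]
width: 0.0139
```

```bash
cat >> h.py <<'E'
def weigh(n=6):
    F=[]
    for i in range(n):
        robot.snapshot("top" if i%2 else "scene"); F.append(robot.get_obs()["wrist_force"])
    F=np.array(F);o=robot.get_obs();print("Fz",F[:,2].round(2),"mean",F.mean(0).round(2),"t",o["time"],o["tool_pos"].round(4),"w",round(o["width"],4))
E
python3 - <<'E'
from h import *
weigh()
E
```

```text
Fz [-0.65 -1.39 -1.07 -1.3  -1.21 -2.13] mean [ 0.13 -0.26 -1.29] t 4.7167 [0.4145 0.1261 0.1854] w 0.0137
```

```bash
python3 - <<'E'
from h import *
a=snap("scene");im=a["pixels"][...,::-1]
cv2.imwrite("pics/s2z.png",cv2.resize(im[120:220,200:320],None,fx=6,fy=5.5,interpolation=cv2.INTER_CUBIC))
E
```

```text
(no output)
```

View pics/s2z.png

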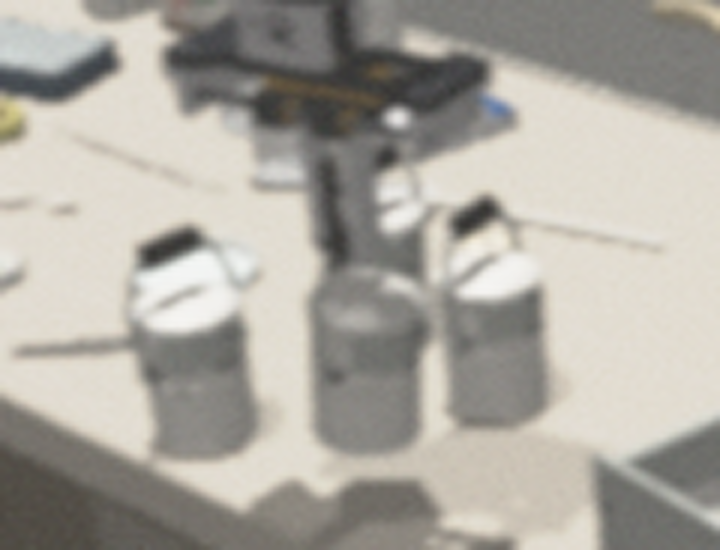

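>>> servo_tool(rows=[[[0,-0.02,0.1],0],[[0,-0.04,0.3],0],[[0,-0.06,0.5],0],[[0,-0.06,0.63],0],[[0,-0.06,0.69],0],[[0,-0.06,0.72],0],[[0,-0.06,0.73],0]])

```text
time: 5.35
tool_pos: [0.4138, 0.1336, 0.1298]
ee_rot: [-3.136, -0.003, 0.221]
wrist_force: [-3.6, 4.7, 11.2]
width: 0.0137
```

>>> servo_tool(rows=[[[0,0,0.01],0],[[0,0,0.02],0],[[0,0,0.03],0]])

```text
time: 5.6
tool_pos: [0.4144, 0.1338, 0.1292]
ee_rot: [-3.135, -0.006, 0.221]
wrist_force: [-6.1, 5.3, 18.6]
width: 0.014
```

>>> servo_tool(rows=[[[0,0,-0.03],0],[[0,0,-0.045],0]])

```text
time: 5.77
tool_pos: [0.414, 0.1323, 0.1307]
ee_rot: [-3.139, -0.003, 0.22]
wrist_force: [-2.9, 2.3, 3.4]
width: 0.0137
```

>>> servo_tool(rows=[[[0,0,0],0],[[0,0,0],0],[[0,0,0],0]], grip=-0.2)

```text
time: 6.02
tool_pos: [0.4135, 0.1305, 0.1279]
ee_rot: [3.141, 0.0, 0.22]
wrist_force: [-0.2, -0.5, -0.2]
width: 0.0301
```

>>> servo_tool(rows=[[[0,0,-0.15],0],[[0,0,-0.5],0],[[0,0,-0.9],0]])

```text
time: 6.27
tool_pos: [0.412, 0.1303, 0.1994]
ee_rot: [3.141, 0.005, 0.219]
wrist_force: [0.7, -0.0, 0.0]
width: 0.0499
```

```bash
python3 - <<'E'
from h import *
weigh(3)
a=snap("scene");im=a["pixels"][...,::-1]
cv2.imwrite("pics/s3z.png",cv2.resize(im[120:220,200:320],None,fx=6,fy=5.5,interpolation=cv2.INTER_CUBIC))
E
```

```text
Fz [3.42 0.58 0.36] mean [0.74 0.33 1.45] t 6.4167 [0.4154 0.131  0.2039] w 0.0563
```

View pics/s3z.png

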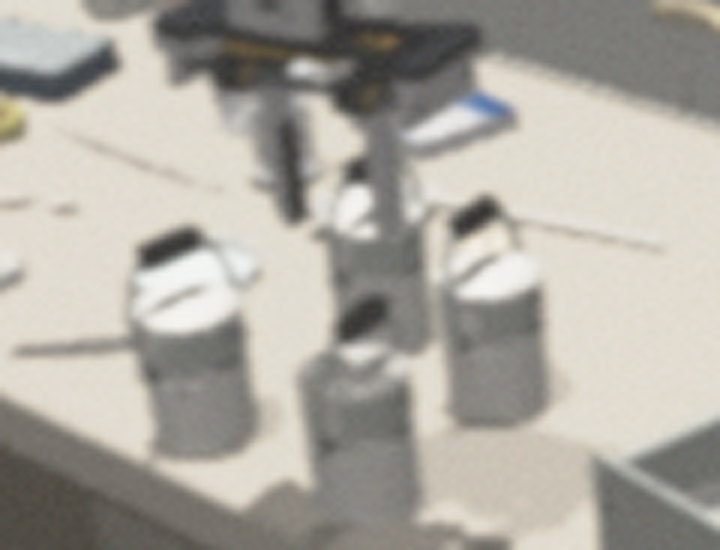

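>>> servo_tool(rows=[[[0.2,-0.02,0],0],[[0.6,-0.04,0],0],[[1,-0.04,0],0]])

```text
time: 6.72
tool_pos: [0.4906, 0.1515, 0.1992]
ee_rot: [3.142, 0.002, 0.22]
wrist_force: [0.2, 0.7, -0.0]
width: 0.0566
```

>>> servo_tool(rows=[[[0.4,-0.02,0],0],[[0.67,-0.04,0],0],[[0.76,-0.04,0.1],0],[[0.767,-0.04,0.4],0],[[0.767,-0.04,0.7],0],[[0.767,-0.04,0.87],0],[[0.767,-0.04,0.9],0]])

```text
time: 7.3
tool_pos: [0.5462, 0.1669, 0.1225]
ee_rot: [3.142, 0.011, 0.22]
wrist_force: [-0.2, 0.3, -0.1]
width: 0.0563
```

>>> servo_tool(rows=[[[0,0,0],0],[[0,0,0],0],[[0,0,0],0],[[0,0,0],0],[[0,0,0],0],[[0,0,0],0],[[0,0,0],0],[[0,0,0],0]], grip=1)

```text
time: 7.97
tool_pos: [0.5506, 0.1671, 0.129]
ee_rot: [3.14, -0.001, 0.219]
wrist_force: [-0.1, -2.0, 2.4]
width: 0.0143
```

>>> servo_tool(rows=[[[0,0,-0.05],0],[[0,0,-0.15],0],[[0,0,-0.3],0],[[0,0,-0.5],0],[[0,0,-0.65],0],[[0,0,-0.75],0],[[0,0,-0.75],0],[[0,0,-0.75],0],[[0,0,-0.75],0]])

```text
time: 8.72
tool_pos: [0.5495, 0.1678, 0.1874]
ee_rot: [-3.142, 0.002, 0.22]
wrist_force: [-0.3, -0.1, -4.3]
width: 0.0135
```

```bash
python3 - <<'E'
from h import *
weigh(6)
E
```

```text
Fz [-5.45 -4.62 -4.59 -4.22 -3.8  -4.62] mean [ 0.2   0.37 -4.55] t 9.0167 [0.5497 0.1678 0.1875] w 0.0134
```

>>> servo_tool(rows=[[[-0.02,0.03,-0.1],0.02],[[-0.06,0.1,-0.25],0.06],[[-0.12,0.21,-0.4],0.11],[[-0.2,0.35,-0.51],0.16],[[-0.3,0.51,-0.57],0.205],[[-0.4,0.69,-0.59],0.23],[[-0.438,0.86,-0.59],0.237]])

```text
time: 9.6
tool_pos: [0.5304, 0.0924, 0.2365]
ee_rot: [3.141, -0.001, -0.154]
wrist_force: [0.4, -0.3, -3.8]
width: 0.0137
```

```bash
cat >> h.py <<'E'
def rim(off=.067):
    o=robot.get_obs();p=o["tool_pos"];d=p[:2]-np.array([.4778,-.0941]);a=-.1525
    x=d@[np.sin(a),-np.cos(a)];y=d@[np.cos(a),np.sin(a)]
    print("t",round(o["time"],2),"tcp",p.round(4),"yaw",round(o["ee_rot"][2],4),"rim xy(mm)",round(x*1e3,1),round(y*1e3,1),"pz",round((p[2]-off-.122)*1e3,1),"F",o["wrist_force"].round(1),"w",round(o["width"],4))
E
python3 - <<'E'
from h import *
rim()
E
```

```text
t 9.6 tcp [0.5304 0.0924 0.2365] yaw -0.1539 rim xy(mm) -192.3 23.6 pz 47.5 F [ 0.4 -0.3 -3.8] w 0.0137
```

>>> servo_tool(rows=[[[-0.05,0.17,0],0],[[-0.1,0.35,0],0],[[-0.15,0.53,0],0],[[-0.19,0.7,0],0],[[-0.22,0.87,0],0]])

```text
time: 10.02
tool_pos: [0.5019, 0.0263, 0.2352]
ee_rot: [-3.142, 0.001, -0.152]
wrist_force: [0.5, 0.3, -4.2]
width: 0.014
```

>>> servo_tool(rows=[[[-0.03,0.16,0],0],[[-0.06,0.32,0],0],[[-0.07,0.46,0],0],[[-0.08,0.58,0],0],[[-0.08,0.68,0],0],[[-0.08,0.76,0],0],[[-0.08,0.81,0],0],[[-0.08,0.83,0],0]])

```text
time: 10.68
tool_pos: [0.4864, -0.0382, 0.2354]
ee_rot: [3.142, 0.0, -0.153]
wrist_force: [-0.4, 0.4, -4.1]
width: 0.0136
```

```bash
python3 - <<'E'
from h import *
rim()
a=snap("scene");im=a["pixels"][...,::-1]
cv2.imwrite("pics/s4z.png",cv2.resize(im[120:250,250:400],None,fx=5,fy=4.5,interpolation=cv2.INTER_CUBIC))
rim()
E
```

```text
t 10.68 tcp [ 0.4864 -0.0382  0.2354] yaw -0.1531 rim xy(mm) -56.5 0.0 pz 46.4 F [-0.4  0.4 -4.1] w 0.0136
t 10.73 tcp [ 0.4864 -0.0381  0.2354] yaw -0.153 rim xy(mm) -56.6 0.0 pz 46.4 F [ 0.5  0.3 -4.3] w 0.0138
```

View pics/s4z.png

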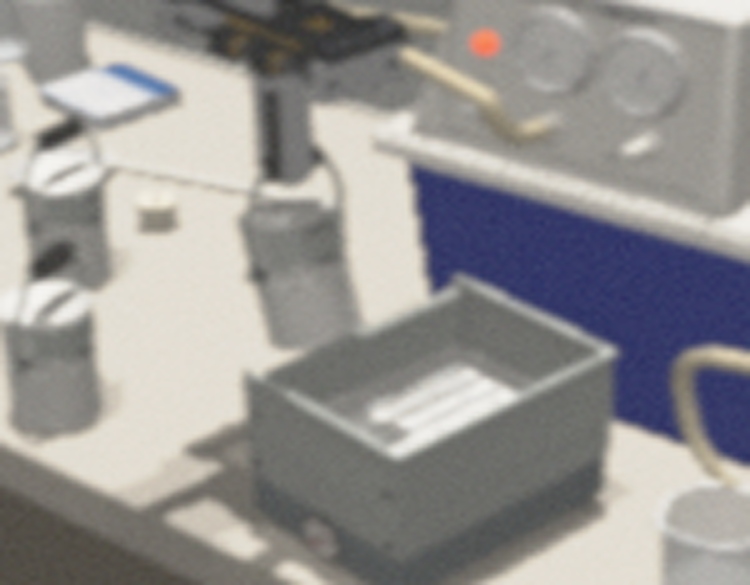

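>>> servo_tool(rows=[[[0,0.06,0],0],[[0,0.14,0],0],[[0,0.22,0],0],[[0,0.3,0],0],[[0,0.38,0],0],[[0,0.46,0],0],[[0,0.54,0],0],[[0,0.62,0],0],[[0,0.7,0],0],[[0,0.78,0],0],[[0,0.86,0],0],[[0,0.93,0],0]])

```text
time: 11.73
tool_pos: [0.4747, -0.1119, 0.2344]
ee_rot: [-3.141, 0.002, -0.153]
wrist_force: [0.2, 1.9, -2.7]
width: 0.0135
```

```bash
python3 - <<'E'
from h import *
rim()
a=snap("scene");im=a["pixels"][...,::-1]
cv2.imwrite("pics/s5z.png",cv2.resize(im[120:250,250:400],None,fx=5,fy=4.5,interpolation=cv2.INTER_CUBIC))
E
```

```text
t 11.73 tcp [ 0.4747 -0.1119  0.2344] yaw -0.1529 rim xy(mm) 18.0 -0.4 pz 45.4 F [ 0.2  1.9 -2.7] w 0.0135
```

View pics/s5z.png

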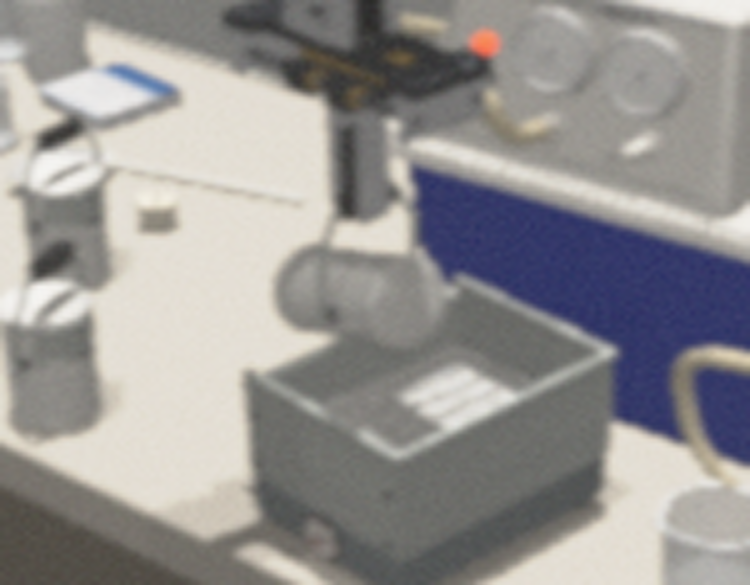

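>>> servo_tool(rows=[[[0,0.09,0.03],0],[[0,0.17,0.06],0],[[0,0.25,0.09],0],[[0,0.33,0.13],0],[[0,0.41,0.19],0],[[0,0.46,0.25],0],[[0,0.51,0.3],0],[[0,0.53,0.34],0],[[0,0.54,0.36],0],[[0,0.54,0.36],0],[[0,0.54,0.36],0],[[0,0.54,0.36],0]])

```text
time: 12.78
tool_pos: [0.4687, -0.1539, 0.2072]
ee_rot: [3.141, -0.001, -0.152]
wrist_force: [-0.0, 0.1, -2.0]
width: 0.0137
```

```bash
python3 - <<'E'
from h import *
rim()
a=snap("scene");im=a["pixels"][...,::-1]
cv2.imwrite("pics/s6z.png",cv2.resize(im[120:250,250:400],None,fx=5,fy=4.5,interpolation=cv2.INTER_CUBIC))
E
```

```text
t 12.78 tcp [ 0.4687 -0.1539  0.2072] yaw -0.1524 rim xy(mm) 60.5 0.1 pz 18.2 F [-0.   0.1 -2. ] w 0.0137
```

View pics/s6z.png

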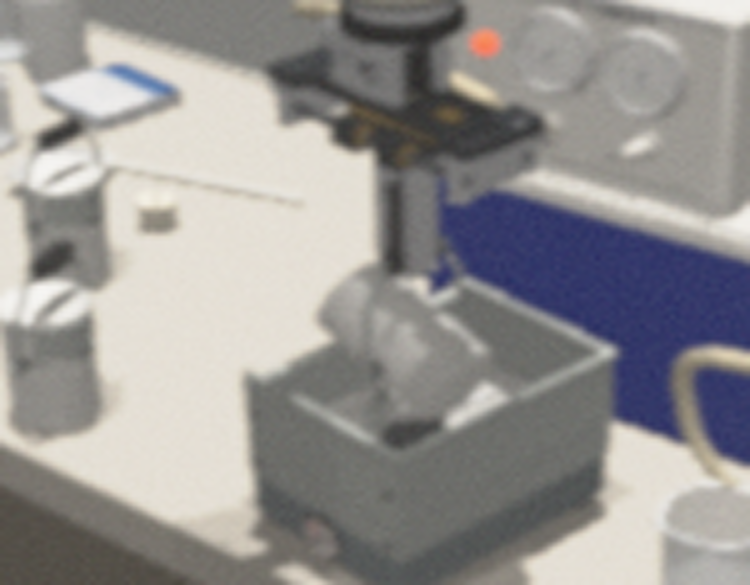

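>>> servo_tool(rows=[[[0,0,0],0],[[0,0,0],0],[[0,0,0],0],[[0,0,0],0],[[0,0,0],0],[[0,0,0],0],[[0,0,0],0],[[0,0,0],0]])

```text
time: 13.5
tool_pos: [0.4686, -0.154, 0.2067]
ee_rot: [3.141, -0.0, -0.153]
wrist_force: [0.7, -0.1, -1.4]
width: 0.0137
```

```bash
python3 - <<'E'
from h import *
weigh(4)
a=snap("scene");im=a["pixels"][...,::-1]
cv2.imwrite("pics/s7z.png",cv2.resize(im[160:250,280:390],None,fx=7,fy=6.5,interpolation=cv2.INTER_CUBIC))
E
```

```text
Fz [-1.66 -1.63 -1.95 -0.75] mean [ 0.07 -0.86 -1.49] t 13.7 [ 0.4686 -0.154   0.2067] w 0.0136
```

View pics/s7z.png

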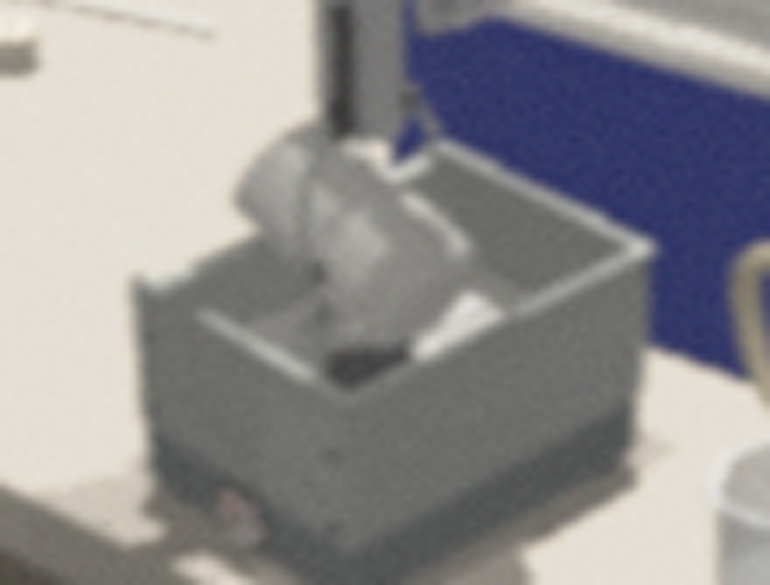

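>>> servo_tool(rows=[[[0,0,-0.06],0],[[0,0,-0.15],0],[[0,0,-0.25],0],[[0,0,-0.35],0],[[0,0,-0.45],0],[[0,0,-0.55],0],[[0,0,-0.66],0],[[0,0,-0.77],0],[[0,0,-0.88],0],[[0,0,-0.96],0],[[0,0,-1],0]])

```text
time: 14.67
tool_pos: [0.4689, -0.1541, 0.2882]
ee_rot: [3.141, -0.002, -0.153]
wrist_force: [-0.8, 0.3, -1.8]
width: 0.0136
```

```bash
python3 - <<'E'
from h import *
rim();weigh(5)
a=snap("scene");im=a["pixels"][...,::-1]
cv2.imwrite("pics/s8z.png",cv2.resize(im[120:250,270:400],None,fx=6,fy=4.6,interpolation=cv2.INTER_CUBIC))
E
```

```text
t 14.67 tcp [ 0.4689 -0.1541  0.2882] yaw -0.1526 rim xy(mm) 60.6 0.3 pz 99.2 F [-0.8  0.3 -1.8] w 0.0136
Fz [-1.5  -2.62 -2.2  -1.45 -2.19] mean [-0.06  0.18 -1.99] t 14.9167 [ 0.4683 -0.1538  0.286 ] w 0.0136
```

View pics/s8z.png

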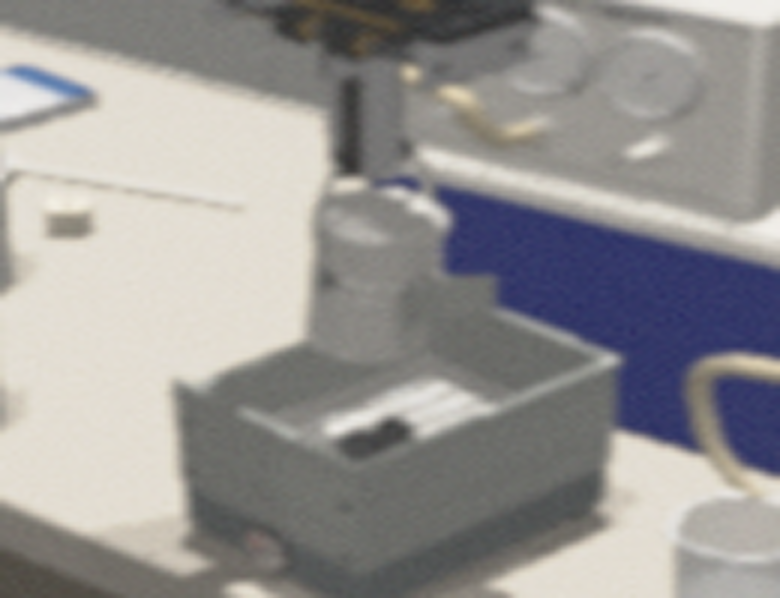

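>>> servo_tool(rows=[[[0.01,-0.08,0],0],[[0.04,-0.26,0],0],[[0.07,-0.5,0],0],[[0.11,-0.75,0],0],[[0.15,-1,0],0]])

```text
time: 15.38
tool_pos: [0.4926, -0.0755, 0.2863]
ee_rot: [-3.141, 0.001, -0.153]
wrist_force: [-0.8, 0.1, -2.5]
width: 0.0138
```

>>> servo_tool(rows=[[[0.04,-0.25,0],0],[[0.08,-0.5,0],0],[[0.12,-0.75,0],0],[[0.15,-1,0],0]])

```text
time: 15.72
tool_pos: [0.5167, 0.0021, 0.2862]
ee_rot: [-3.141, 0.001, -0.152]
wrist_force: [0.4, -0.5, -1.3]
width: 0.0139
```

>>> servo_tool(rows=[[[0.04,-0.25,0],0],[[0.08,-0.5,0],0],[[0.12,-0.75,0],0],[[0.15,-1,0],0]])

```text
time: 16.05
tool_pos: [0.5406, 0.0794, 0.2861]
ee_rot: [3.142, 0.001, -0.152]
wrist_force: [-0.2, 0.4, -1.8]
width: 0.0134
```

>>> servo_tool(rows=[[[0,-0.24,0],-0.02],[[0,-0.45,0.05],-0.07],[[0,-0.63,0.12],-0.12],[[0,-0.78,0.24],-0.17],[[0,-0.9,0.4],-0.21],[[0,-0.98,0.56],-0.235],[[0,-1,0.7],-0.237],[[0,-1,0.8],-0.237]])

```text
time: 16.72
tool_pos: [0.552, 0.1575, 0.2206]
ee_rot: [-3.141, 0.003, 0.22]
wrist_force: [-0.2, 0.4, -1.8]
width: 0.0137
```

```bash
python3 - <<'E'
from h import *
rim()
a=snap("scene");im=a["pixels"][...,::-1]
cv2.imwrite("pics/s9z.png",cv2.resize(im[120:220,200:320],None,fx=6,fy=5.5,interpolation=cv2.INTER_CUBIC))
E
```

```text
t 16.72 tcp [0.552  0.1575 0.2206] yaw 0.2199 rim xy(mm) -260.0 35.1 pz 31.6 F [-0.2  0.4 -1.8] w 0.0137
```

View pics/s9z.png

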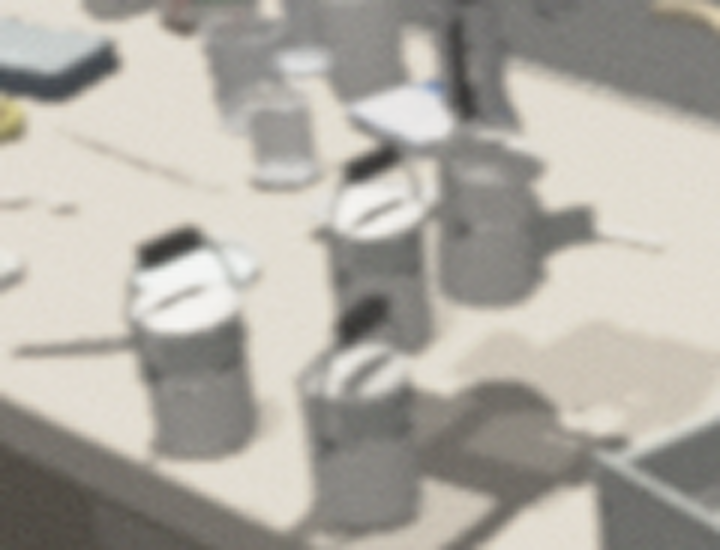

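>>> servo_tool(rows=[[[0,-0.01,0.1],0],[[0,-0.02,0.3],0],[[0,-0.02,0.55],0],[[0,-0.02,0.78],0],[[0,-0.02,0.93],0],[[0,-0.02,1],0],[[0,-0.02,1],0]])

```text
time: 17.35
tool_pos: [0.5517, 0.158, 0.1413]
ee_rot: [-3.142, 0.003, 0.219]
wrist_force: [-0.6, 0.9, -2.9]
width: 0.0143
```

>>> servo_tool(rows=[[[0,0,0.03],0],[[0,0,0.07],0],[[0,0,0.09],0]])

```text
time: 17.6
tool_pos: [0.5531, 0.1585, 0.1364]
ee_rot: [3.141, -0.002, 0.22]
wrist_force: [-0.7, 0.4, -2.1]
width: 0.0139
```

>>> servo_tool(rows=[[[0,0,0.03],0],[[0,0,0.05],0]])

```text
time: 17.77
tool_pos: [0.5528, 0.159, 0.1322]
ee_rot: [-3.141, -0.002, 0.22]
wrist_force: [-1.2, 2.6, 4.0]
width: 0.0138
```

>>> servo_tool(rows=[[[0,0,0.02],0],[[0,0,0.03],0]])

```text
time: 17.93
tool_pos: [0.5529, 0.1603, 0.1316]
ee_rot: [-3.138, -0.003, 0.22]
wrist_force: [-2.8, 3.1, 8.3]
width: 0.0139
```

>>> servo_tool(rows=[[[0,0,-0.03],0]])

```text
time: 18.02
tool_pos: [0.5526, 0.1592, 0.1326]
ee_rot: [-3.141, -0.002, 0.22]
wrist_force: [0.0, 0.1, -1.9]
width: 0.014
```

>>> servo_tool(rows=[[[0,0,0],0],[[0,0,0],0],[[0,0,0],0]], grip=-0.2)

```text
time: 18.27
tool_pos: [0.5526, 0.1581, 0.1315]
ee_rot: [3.141, -0.0, 0.219]
wrist_force: [0.2, -0.1, -0.5]
width: 0.0304
```

>>> servo_tool(rows=[[[0,0,-0.15],0],[[0,0,-0.5],0],[[0,0,-0.85],0],[[0,0,-0.9],0]])

```text
time: 18.6
tool_pos: [0.555, 0.1587, 0.2104]
ee_rot: [3.141, -0.011, 0.219]
wrist_force: [0.6, -0.0, 0.9]
width: 0.0554
```

```bash
python3 - <<'E'
from h import *
rim();weigh(3)
a=snap("scene");im=a["pixels"][...,::-1]
cv2.imwrite("pics/s10z.png",cv2.resize(im[120:220,200:320],None,fx=6,fy=5.5,interpolation=cv2.INTER_CUBIC))
E
```

```text
t 18.6 tcp [0.555  0.1587 0.2104] yaw 0.2195 rim xy(mm) -261.6 37.9 pz 21.4 F [ 0.6 -0.   0.9] w 0.0554
Fz [ 0.51 -0.33 -0.18] mean [ 0.3   0.05 -0.  ] t 18.75 [0.5527 0.1584 0.204 ] w 0.0563
```

View pics/s10z.png

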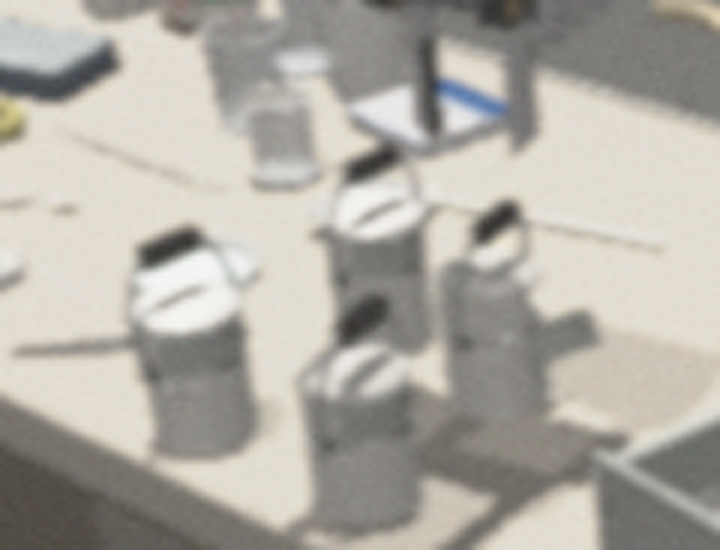

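>>> servo_tool(rows=[[[0.1,-0.25,0],0],[[0.3,-0.62,0],0],[[0.5,-1,0],0]])

```text
time: 19.05
tool_pos: [0.5734, 0.245, 0.2012]
ee_rot: [3.141, 0.004, 0.217]
wrist_force: [1.0, 0.9, 0.7]
width: 0.0567
```

>>> servo_tool(rows=[[[0.02,-0.3,0],0.04],[[0.034,-0.42,0],0.08],[[0.034,-0.44,0.12],0.09],[[0.034,-0.44,0.42],0.09],[[0.034,-0.44,0.72],0.09],[[0.034,-0.44,0.89],0.09],[[0.034,-0.44,0.92],0.09]])

```text
time: 19.63
tool_pos: [0.5659, 0.278, 0.1231]
ee_rot: [3.138, 0.011, 0.078]
wrist_force: [-0.9, 0.3, 0.6]
width: 0.0564
```

>>> servo_tool(rows=[[[0,0,0],0],[[0,0,0],0],[[0,0,0],0],[[0,0,0],0],[[0,0,0],0],[[0,0,0],0],[[0,0,0],0],[[0,0,0],0]], grip=1)

```text
time: 20.3
tool_pos: [0.5692, 0.2815, 0.1309]
ee_rot: [-3.139, -0.001, 0.079]
wrist_force: [-0.9, 2.4, 3.0]
width: 0.0142
```

>>> servo_tool(rows=[[[0,0,-0.05],0],[[0,0,-0.15],0],[[0,0,-0.3],0],[[0,0,-0.5],0],[[0,0,-0.65],0],[[0,0,-0.75],0],[[0,0,-0.75],0],[[0,0,-0.75],0],[[0,0,-0.75],0]])

```text
time: 21.05
tool_pos: [0.5686, 0.2799, 0.1889]
ee_rot: [3.141, 0.002, 0.078]
wrist_force: [0.1, 0.6, -3.5]
width: 0.0135
```

```bash
python3 - <<'E'
from h import *
weigh(6);rim()
E
```

```text
Fz [-3.52 -3.19 -4.03 -4.13 -3.81 -4.34] mean [ 0.06  0.12 -3.84] t 21.35 [0.5687 0.2801 0.1891] w 0.0137
t 21.35 tcp [0.5687 0.2801 0.1891] yaw 0.0783 rim xy(mm) -383.6 33.0 pz 0.1 F [-0.4  0.1 -4.3] w 0.0137
```

>>> servo_tool(rows=[[[0,0,-0.08],0.01],[[0,0,-0.24],0.04],[[0,0,-0.45],0.08],[[0,0,-0.68],0.12],[[0,0,-0.88],0.14],[[0,0,-1],0.147]])

```text
time: 21.85
tool_pos: [0.5696, 0.2804, 0.273]
ee_rot: [-3.14, -0.004, -0.154]
wrist_force: [0.0, -0.0, -3.6]
width: 0.0138
```

>>> servo_tool(rows=[[[0,0.03,-0.15],0],[[-0.01,0.1,-0.3],0],[[-0.03,0.2,-0.43],0],[[-0.06,0.33,-0.51],0],[[-0.1,0.5,-0.55],0],[[-0.13,0.7,-0.55],0]])

```text
time: 22.35
tool_pos: [0.5497, 0.2253, 0.3148]
ee_rot: [-3.141, -0.001, -0.152]
wrist_force: [0.7, -0.2, -3.9]
width: 0.0138
```

>>> servo_tool(rows=[[[-0.03,0.24,0],0],[[-0.06,0.49,0],0],[[-0.09,0.74,0],0],[[-0.12,1,0],0]])

```text
time: 22.68
tool_pos: [0.5273, 0.1468, 0.3134]
ee_rot: [3.141, 0.001, -0.153]
wrist_force: [0.2, -0.3, -3.9]
width: 0.0141
```

>>> servo_tool(rows=[[[-0.03,0.25,0],0],[[-0.06,0.5,0],0],[[-0.09,0.75,0],0],[[-0.11,1,0],0]])

```text
time: 23.02
tool_pos: [0.5061, 0.0692, 0.3136]
ee_rot: [3.141, 0.001, -0.153]
wrist_force: [-0.5, 0.2, -3.7]
width: 0.0141
```

```bash
python3 - <<'E'
from h import *
rim(.071)
E
```

```text
t 23.02 tcp [0.5061 0.0692 0.3136] yaw -0.1533 rim xy(mm) -165.7 3.1 pz 120.6 F [-0.5  0.2 -3.7] w 0.0141
```

>>> servo_tool(rows=[[[-0.01,0.24,0.04],0],[[-0.02,0.46,0.12],0],[[-0.03,0.66,0.25],0],[[-0.04,0.84,0.4],0],[[-0.04,0.98,0.55],0]])

```text
time: 23.43
tool_pos: [0.491, -0.008, 0.2693]
ee_rot: [3.141, 0.0, -0.154]
wrist_force: [0.3, -0.2, -3.4]
width: 0.0134
```

>>> servo_tool(rows=[[[0,0.12,0.13],0],[[0,0.22,0.24],0],[[0,0.3,0.32],0],[[0,0.36,0.37],0],[[0,0.39,0.39],0],[[0,0.39,0.39],0]])

```text
time: 23.93
tool_pos: [0.4878, -0.037, 0.2385]
ee_rot: [3.142, 0.0, -0.153]
wrist_force: [1.0, 0.7, -4.5]
width: 0.0137
```

```bash
python3 - <<'E'
from h import *
rim(.071)
a=snap("scene");im=a["pixels"][...,::-1]
cv2.imwrite("pics/s11z.png",cv2.resize(im[120:250,220:400],None,fx=4.4,fy=4.4,interpolation=cv2.INTER_CUBIC))
E
```

```text
t 23.93 tcp [ 0.4878 -0.037   0.2385] yaw -0.1529 rim xy(mm) -57.9 1.2 pz 45.5 F [ 1.   0.7 -4.5] w 0.0137
```

View pics/s11z.png

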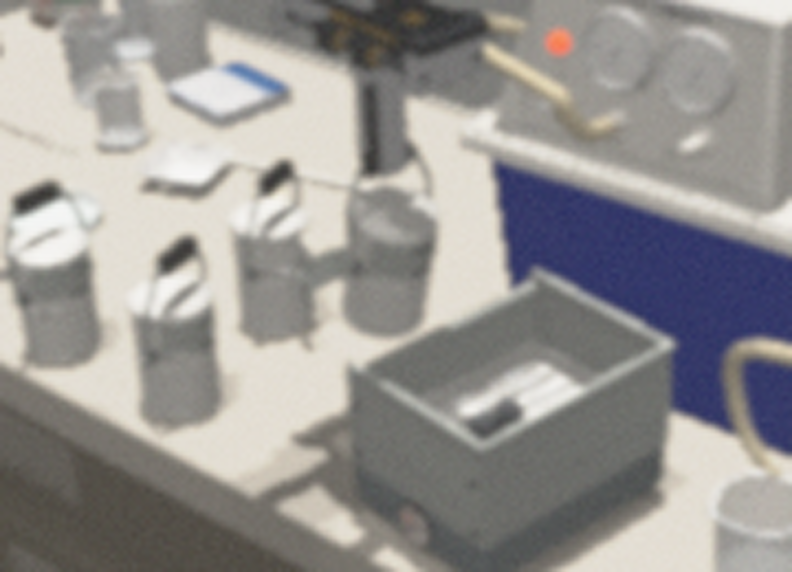

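>>> servo_tool(rows=[[[0,0.06,0],0],[[0,0.14,0],0],[[0,0.22,0],0],[[-0.01,0.3,0],0],[[-0.01,0.38,0],0],[[-0.01,0.46,0],0],[[-0.01,0.54,0],0],[[-0.01,0.62,0],0],[[-0.01,0.7,0],0],[[-0.01,0.78,0],0],[[-0.01,0.86,0],0],[[-0.01,0.94,0],0]])

```text
time: 24.98
tool_pos: [0.4755, -0.1114, 0.238]
ee_rot: [-3.141, 0.001, -0.153]
wrist_force: [1.1, 2.1, -2.0]
width: 0.0135
```

>>> servo_tool(rows=[[[0,0.09,0.03],0],[[0,0.17,0.06],0],[[0,0.25,0.09],0],[[0,0.33,0.13],0],[[0,0.41,0.19],0],[[0,0.46,0.25],0],[[0,0.51,0.3],0],[[0,0.54,0.34],0],[[0,0.55,0.37],0],[[0,0.55,0.37],0],[[0,0.55,0.37],0],[[0,0.55,0.37],0]])

```text
time: 25.98
tool_pos: [0.4692, -0.1544, 0.2096]
ee_rot: [3.141, -0.001, -0.152]
wrist_force: [-0.7, 0.7, -1.6]
width: 0.0135
```

>>> servo_tool(rows=[[[0,0,0],0],[[0,0,0],0],[[0,0,0],0],[[0,0,0],0],[[0,0,0],0],[[0,0,0],0],[[0,0,0],0],[[0,0,0],0]])

```text
time: 26.65
tool_pos: [0.4691, -0.1545, 0.2091]
ee_rot: [3.142, -0.0, -0.153]
wrist_force: [1.1, 0.4, -0.9]
width: 0.0138
```

```bash
python3 - <<'E'
from h import *
rim(.071)
a=snap("scene");im=a["pixels"][...,::-1]
cv2.imwrite("pics/s12z.png",cv2.resize(im[120:250,270:400],None,fx=6,fy=4.6,interpolation=cv2.INTER_CUBIC))
weigh(3)
E
```

```text
t 26.65 tcp [ 0.4691 -0.1545  0.2091] yaw -0.1526 rim xy(mm) 61.0 0.5 pz 16.1 F [ 1.1  0.4 -0.9] w 0.0138
Fz [-0.35 -1.51 -1.91] mean [-0.27 -0.29 -1.25] t 26.85 [ 0.469  -0.1545  0.2091] w 0.0138
```

View pics/s12z.png

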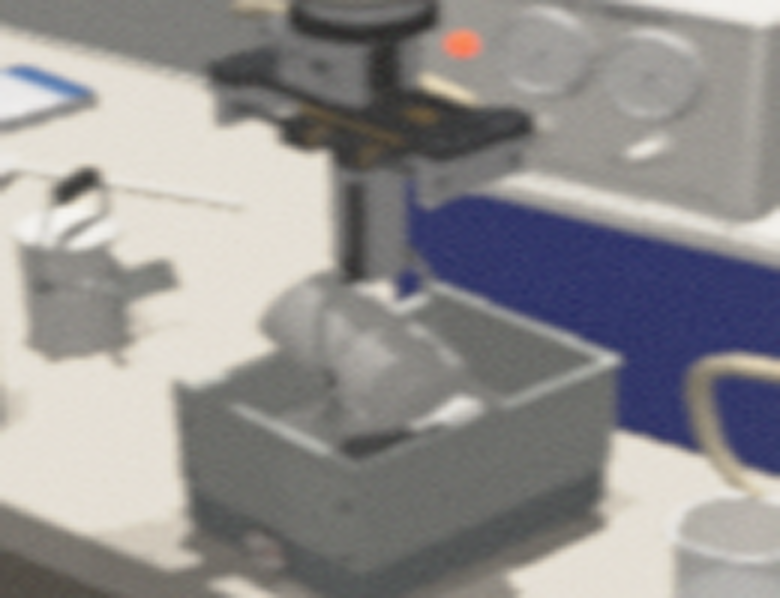

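Balls have left. Lift straight up out of the guard.

>>> servo_tool(rows=[[[0,0,-0.06],0],[[0,0,-0.15],0],[[0,0,-0.25],0],[[0,0,-0.35],0],[[0,0,-0.45],0],[[0,0,-0.55],0],[[0,0,-0.66],0],[[0,0,-0.77],0],[[0,0,-0.88],0],[[0,0,-0.96],0],[[0,0,-1],0]])

```text
time: 27.77
tool_pos: [0.4693, -0.1546, 0.2906]
ee_rot: [3.141, -0.002, -0.153]
wrist_force: [0.2, 0.3, -1.8]
width: 0.0136
```

```bash
python3 - <<'E'
from h import *
rim(.071);weigh(5)
a=snap("scene");im=a["pixels"][...,::-1]
cv2.imwrite("pics/s13z.png",cv2.resize(im[140:250,280:400],None,fx=6.5,fy=5.4,interpolation=cv2.INTER_CUBIC))
E
```

```text
t 27.77 tcp [ 0.4693 -0.1546  0.2906] yaw -0.1526 rim xy(mm) 61.1 0.8 pz 97.6 F [ 0.2  0.3 -1.8] w 0.0136
Fz [-1.39 -2.06 -2.13 -3.13 -2.54] mean [-0.29 -0.13 -2.25] t 28.0167 [ 0.4688 -0.1544  0.2884] w 0.0134
```

View pics/s13z.png

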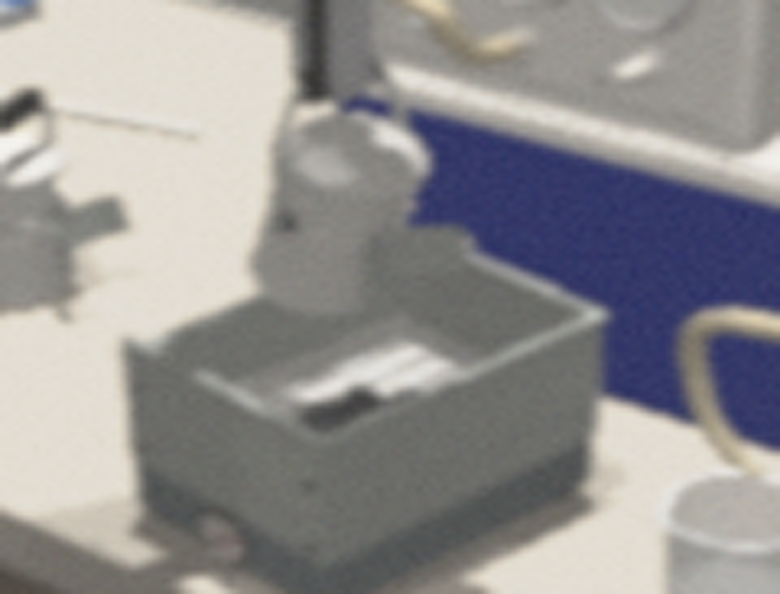

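```bash
python3 - <<'E'
from h import *
weigh(14)
a=snap("top");im=a["pixels"][...,::-1]
cv2.imwrite("pics/t13z.png",cv2.resize(im[160:240,295:375],None,fx=7,fy=7,interpolation=cv2.INTER_CUBIC))
E
```

```text
Fz [-1.5  -1.68 -2.04 -2.43 -2.61 -1.77 -1.4  -1.91 -1.67 -2.22 -2.34 -2.2
 -1.58 -1.33] mean [ 0.25  0.11 -1.91] t 28.7667 [ 0.469  -0.1545  0.2891] w 0.0135
```

View pics/t13z.png

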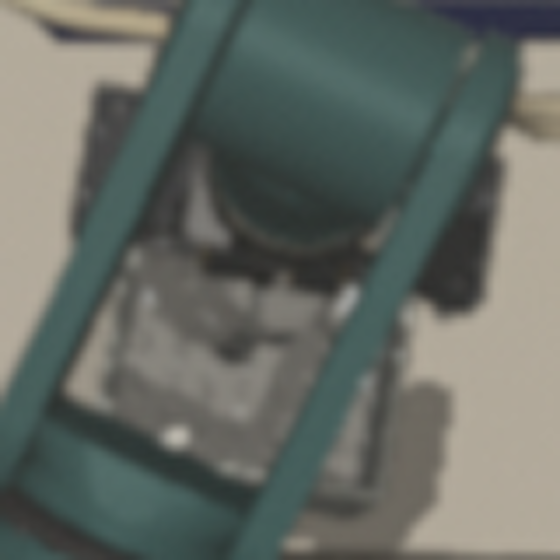

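>>> servo_tool(rows=[[[0.01,-0.08,-0.05],0],[[0.02,-0.26,-0.14],0],[[0.04,-0.5,-0.24],0],[[0.06,-0.75,-0.31],0],[[0.08,-1,-0.35],0]])

```text
time: 29.23
tool_pos: [0.4879, -0.0753, 0.3185]
ee_rot: [-3.142, -0.002, -0.153]
wrist_force: [0.7, 0.2, -1.2]
width: 0.0137
```

>>> servo_tool(rows=[[[0.02,-0.25,0],0],[[0.04,-0.5,0],0],[[0.06,-0.75,0],0],[[0.08,-1,0],0]])

```text
time: 29.57
tool_pos: [0.5061, 0.0032, 0.3175]
ee_rot: [-3.141, -0.001, -0.152]
wrist_force: [0.9, -0.4, -1.5]
width: 0.0137
```

```bash
python3 - <<'E'
from h import *
rim(.071)
a=snap("top");im=a["pixels"][...,::-1]
cv2.imwrite("pics/t14z.png",cv2.resize(im[160:240,295:375],None,fx=7,fy=7,interpolation=cv2.INTER_CUBIC))
a=snap("scene");im=a["pixels"][...,::-1]
cv2.imwrite("pics/s14z.png",cv2.resize(im[140:250,280:400],None,fx=6.5,fy=5.4,interpolation=cv2.INTER_CUBIC))
E
```

```text
t 29.57 tcp [0.5061 0.0032 0.3175] yaw -0.1523 rim xy(mm) -100.5 13.2 pz 124.5 F [ 0.9 -0.4 -1.5] w 0.0137
```

View pics/t14z.png

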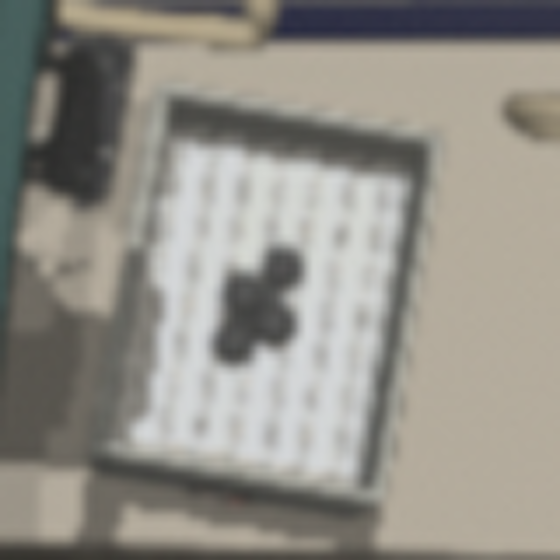

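View pics/s14z.png

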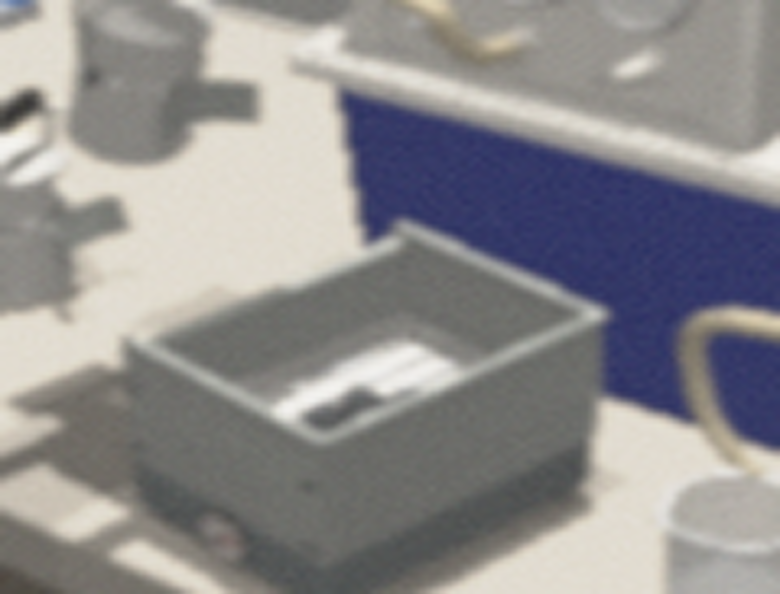

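>>> servo_tool(rows=[[[0.02,-0.25,0],0],[[0.04,-0.5,0],0],[[0.06,-0.75,0],0],[[0.08,-1,0],0]])

```text
time: 30.0
tool_pos: [0.5245, 0.0801, 0.3174]
ee_rot: [3.141, -0.0, -0.154]
wrist_force: [-0.1, 0.3, -2.3]
width: 0.0134
```

>>> servo_tool(rows=[[[0.02,-0.25,0],0],[[0.04,-0.5,0],0],[[0.06,-0.75,0],0],[[0.08,-1,0],0]])

```text
time: 30.33
tool_pos: [0.5431, 0.1583, 0.3173]
ee_rot: [3.141, -0.0, -0.153]
wrist_force: [0.7, -0.1, -2.2]
width: 0.0135
```

>>> servo_tool(rows=[[[0.02,-0.24,0],0],[[0.04,-0.46,0],0],[[0.06,-0.66,0],-0.02],[[0.08,-0.84,0],-0.05],[[0.08,-1,0.04],-0.08]])

```text
time: 30.75
tool_pos: [0.5621, 0.2367, 0.3144]
ee_rot: [3.142, -0.001, -0.024]
wrist_force: [0.3, 0.1, -1.6]
width: 0.014
```

```bash
python3 - <<'E'
from h import *
rim(.071)
E
```

```text
t 30.75 tcp [0.5621 0.2367 0.3144] yaw -0.0236 rim xy(mm) -339.8 33.1 pz 121.4 F [ 0.3  0.1 -1.6] w 0.014
```

>>> servo_tool(rows=[[[0.02,-0.16,0.04],-0.03],[[0.04,-0.3,0.1],-0.05],[[0.06,-0.42,0.2],-0.063],[[0.06,-0.51,0.33],-0.067],[[0.06,-0.56,0.48],-0.067],[[0.06,-0.57,0.68],-0.067],[[0.06,-0.57,0.9],-0.067]])

```text
time: 31.33
tool_pos: [0.5673, 0.2816, 0.2405]
ee_rot: [3.141, -0.0, 0.078]
wrist_force: [-0.7, 0.0, -2.6]
width: 0.0139
```

>>> servo_tool(rows=[[[0,0,0.2],0],[[0,0,0.4],0],[[0,0,0.58],0],[[0,0,0.76],0],[[0,0,0.9],0],[[0,0,0.98],0]])

```text
time: 31.83
tool_pos: [0.5662, 0.2807, 0.1604]
ee_rot: [3.14, 0.004, 0.078]
wrist_force: [-0.0, -0.6, -2.3]
width: 0.0136
```

```bash
python3 - <<'E'
from h import *
rim(.071)
E
```

```text
t 31.83 tcp [0.5662 0.2807 0.1604] yaw 0.0777 rim xy(mm) -383.9 30.5 pz -32.6 F [-0.  -0.6 -2.3] w 0.0136
```

>>> servo_tool(rows=[[[0,0,0.1],0],[[0,0,0.19],0],[[0,0,0.26],0],[[0,0,0.3],0],[[0,0,0.3],0]])

```text
time: 32.25
tool_pos: [0.5671, 0.2813, 0.1387]
ee_rot: [3.141, 0.001, 0.078]
wrist_force: [-0.3, 0.1, -2.9]
width: 0.0135
```

>>> servo_tool(rows=[[[0,0,0.03],0],[[0,0,0.05],0]])

```text
time: 32.42
tool_pos: [0.5681, 0.2823, 0.1368]
ee_rot: [-3.14, -0.002, 0.079]
wrist_force: [-1.4, 2.7, 3.3]
width: 0.0134
```

>>> servo_tool(rows=[[[0,0,0.02],0],[[0,0,0.03],0],[[0,0,0.03],0]])

```text
time: 32.67
tool_pos: [0.5681, 0.2834, 0.1363]
ee_rot: [-3.137, -0.004, 0.079]
wrist_force: [-1.9, 2.4, 5.6]
width: 0.0137
```

```bash
python3 - <<'E'
from h import *
rim(.071)
a=snap("scene");im=a["pixels"][...,::-1]
cv2.imwrite("pics/s15z.png",cv2.resize(im[110:220,200:320],None,fx=6.5,fy=5.4,interpolation=cv2.INTER_CUBIC))
E
```

```text
t 32.67 tcp [0.5681 0.2834 0.1363] yaw 0.0791 rim xy(mm) -386.8 31.9 pz -56.7 F [-1.9  2.4  5.6] w 0.0137
```

View pics/s15z.png

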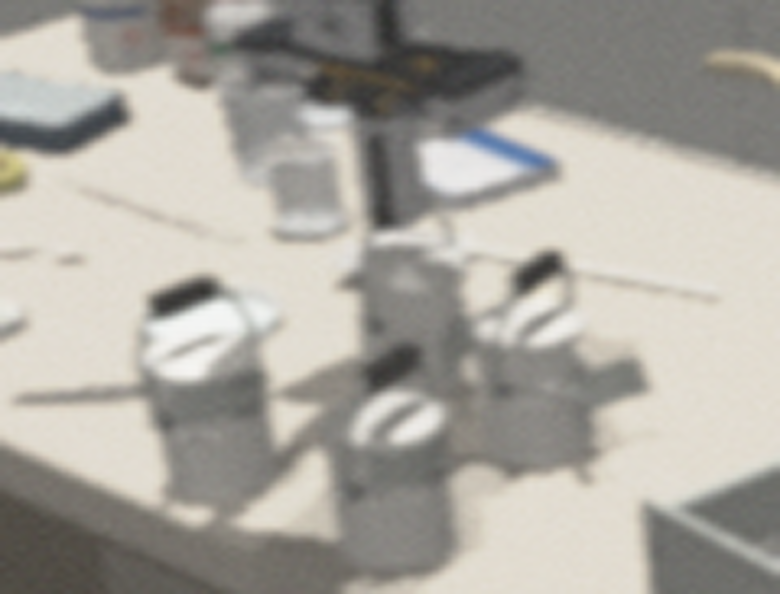

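>>> servo_tool(rows=[[[0,0,-0.02],0]])

```text
time: 32.8
tool_pos: [0.5679, 0.2826, 0.1368]
ee_rot: [-3.14, -0.003, 0.079]
wrist_force: [0.1, 1.5, 0.8]
width: 0.0138
```

>>> servo_tool(rows=[[[0,0,0],0],[[0,0,0],0],[[0,0,0],0],[[0,0,0],0]], grip=-0.2)

```text
time: 33.13
tool_pos: [0.5673, 0.2811, 0.1341]
ee_rot: [3.141, 0.001, 0.078]
wrist_force: [0.1, 0.0, -0.3]
width: 0.0364
```

>>> servo_tool(rows=[[[0,0,-0.12],0],[[0,0,-0.4],0],[[0,0,-0.75],0],[[0,0,-0.85],0]])

```text
time: 33.47
tool_pos: [0.5692, 0.282, 0.208]
ee_rot: [-3.14, -0.007, 0.078]
wrist_force: [0.4, 0.2, 1.1]
width: 0.0561
```

```bash
python3 - <<'E'
from h import *
rim(.071);weigh(4)
a=snap("scene");im=a["pixels"][...,::-1]
cv2.imwrite("pics/s16z.png",cv2.resize(im[110:220,200:320],None,fx=6.5,fy=5.4,interpolation=cv2.INTER_CUBIC))
E
```

```text
t 33.47 tcp [0.5692 0.282  0.208 ] yaw 0.0781 rim xy(mm) -385.6 33.2 pz 15.0 F [0.4 0.2 1.1] w 0.0561
Fz [ 1.74 -0.68 -0.61  0.29] mean [0.1  0.05 0.18] t 33.6667 [0.5672 0.2813 0.2018] w 0.0563
```

View pics/s16z.png

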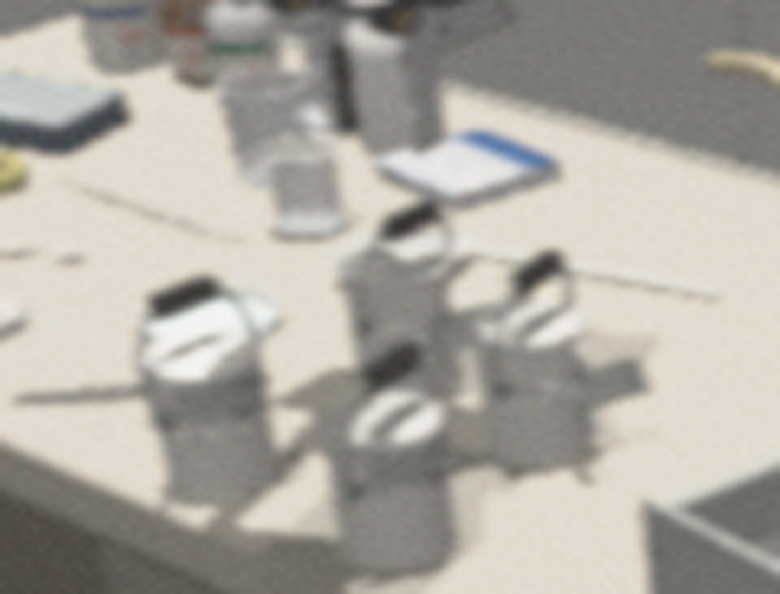

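>>> servo_tool(rows=[[[-0.2,-0.02,0],0],[[-0.6,-0.06,0],0],[[-1,-0.11,0],0]])

```text
time: 33.97
tool_pos: [0.4856, 0.2831, 0.1993]
ee_rot: [3.14, 0.005, 0.077]
wrist_force: [-0.6, 0.2, 0.6]
width: 0.0566
```

>>> servo_tool(rows=[[[-0.45,-0.06,0],0.01],[[-0.85,-0.1,0],0.02],[[-0.98,-0.11,0.12],0.029],[[-1,-0.11,0.42],0.029],[[-1,-0.11,0.72],0.029],[[-1,-0.11,0.87],0.029],[[-1,-0.11,0.9],0.029]])

```text
time: 34.55
tool_pos: [0.4039, 0.2851, 0.1259]
ee_rot: [3.137, 0.008, 0.033]
wrist_force: [-0.0, -0.3, 0.3]
width: 0.0565
```

>>> servo_tool(rows=[[[0,0,0],0],[[0,0,0],0],[[0,0,0],0],[[0,0,0],0],[[0,0,0],0],[[0,0,0],0],[[0,0,0],0],[[0,0,0],0]], grip=1)

```text
time: 35.22
tool_pos: [0.4068, 0.2864, 0.1312]
ee_rot: [3.141, -0.001, 0.033]
wrist_force: [-0.4, -0.2, 1.8]
width: 0.0137
```

>>> servo_tool(rows=[[[0,0,-0.05],0],[[0,0,-0.15],0],[[0,0,-0.3],0],[[0,0,-0.5],0],[[0,0,-0.65],0],[[0,0,-0.75],0],[[0,0,-0.75],0],[[0,0,-0.75],0],[[0,0,-0.75],0]])

```text
time: 35.97
tool_pos: [0.4062, 0.2863, 0.1899]
ee_rot: [3.141, 0.001, 0.033]
wrist_force: [0.2, 0.1, -1.9]
width: 0.0139
```

```bash
python3 - <<'E'
from h import *
weigh(10);rim()
a=snap("scene");im=a["pixels"][...,::-1]
cv2.imwrite("pics/s17z.png",cv2.resize(im[110:220,200:320],None,fx=6.5,fy=5.4,interpolation=cv2.INTER_CUBIC))
E
```

```text
Fz [-2.63 -1.25 -2.62 -2.46 -2.19 -2.3  -1.32 -2.12 -1.24 -2.22] mean [ 0.12 -0.03 -2.03] t 36.4667 [0.4065 0.2865 0.1906] w 0.0137
t 36.47 tcp [0.4065 0.2865 0.1906] yaw 0.0328 rim xy(mm) -365.3 -128.3 pz 1.6 F [-0.1  0.7 -2.2] w 0.0137
```

View pics/s17z.png

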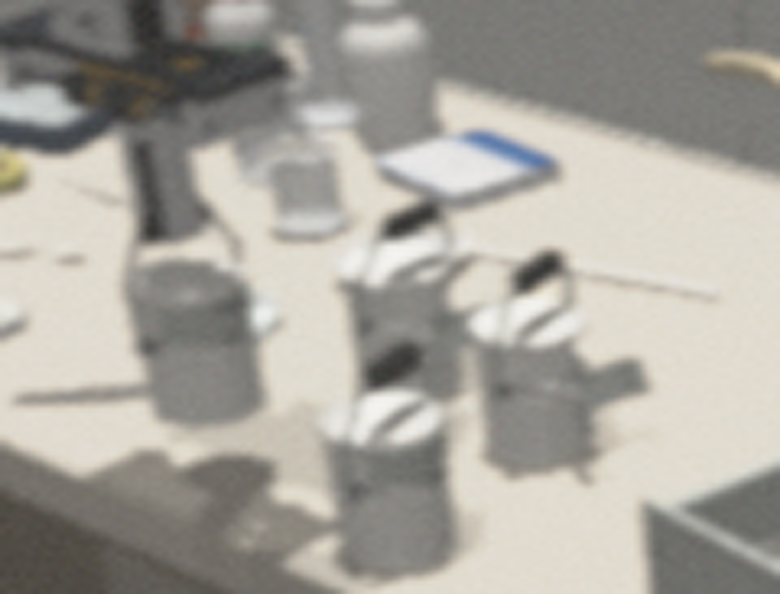

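>>> servo_tool(rows=[[[0,0.02,0.08],0],[[0,0.04,0.22],0],[[0,0.06,0.4],0],[[0,0.07,0.55],0],[[0,0.07,0.63],0],[[0,0.07,0.66],0],[[0,0.07,0.66],0]])

```text
time: 37.1
tool_pos: [0.4062, 0.2806, 0.1367]
ee_rot: [3.141, 0.002, 0.033]
wrist_force: [-0.0, 0.5, -1.8]
width: 0.0137
```

>>> servo_tool(rows=[[[0,0,0.03],0],[[0,0,0.04],0]])

```text
time: 37.27
tool_pos: [0.4071, 0.2812, 0.1352]
ee_rot: [-3.141, -0.001, 0.033]
wrist_force: [0.2, -0.3, -2.3]
width: 0.0141
```

>>> servo_tool(rows=[[[0,0,0.02],0],[[0,0,0.03],0]])

```text
time: 37.43
tool_pos: [0.407, 0.2811, 0.1326]
ee_rot: [-3.141, -0.001, 0.033]
wrist_force: [0.4, 0.2, -1.4]
width: 0.0137
```

>>> servo_tool(rows=[[[0,0,0.02],0],[[0,0,0.03],0]])

```text
time: 37.6
tool_pos: [0.4073, 0.281, 0.1311]
ee_rot: [-3.141, -0.002, 0.033]
wrist_force: [-1.7, -1.5, 5.3]
width: 0.0139
```

Contact; release and retreat.

>>> servo_tool(rows=[[[0,0,-0.02],0]])

```text
time: 37.68
tool_pos: [0.4069, 0.281, 0.1318]
ee_rot: [-3.141, -0.001, 0.033]
wrist_force: [0.3, -1.1, -2.3]
width: 0.0143
```

>>> servo_tool(rows=[[[0,0,0],0],[[0,0,0],0],[[0,0,0],0],[[0,0,0],0]], grip=-0.2)

```text
time: 38.02
tool_pos: [0.4068, 0.281, 0.1315]
ee_rot: [-3.142, -0.0, 0.033]
wrist_force: [-0.2, 0.1, 0.2]
width: 0.0369
```

>>> servo_tool(rows=[[[0,0,-0.12],0],[[0,0,-0.4],0],[[0,0,-0.7],0],[[0,0,-0.95],0],[[0,0,-1],0]])

```text
time: 38.43
tool_pos: [0.4085, 0.2819, 0.2165]
ee_rot: [-3.138, -0.007, 0.033]
wrist_force: [0.3, -0.0, 0.4]
width: 0.0565
```

>>> servo_tool(rows=[[[-0.2,0,-0.3],0],[[-0.5,0,-0.6],0],[[-0.8,0,-0.8],0],[[-1,0,-0.8],0]])

```text
time: 38.77
tool_pos: [0.3264, 0.279, 0.2794]
ee_rot: [-3.138, -0.006, 0.033]
wrist_force: [0.4, 0.0, 0.3]
width: 0.0562
```

>>> servo_tool(rows=[[[0,0.3,0],0],[[0,0.6,0],0],[[0,0.9,0],0],[[0,1,0],0],[[0,1,0],0],[[0,1,0],0],[[0,1,0],0]])

```text
time: 39.35
tool_pos: [0.3294, 0.199, 0.2752]
ee_rot: [-3.141, 0.001, 0.033]
wrist_force: [-0.9, -0.2, 1.0]
width: 0.0566
```

```bash
python3 - <<'E'
from h import *
rim()
a=snap("scene","pics/s18.png");im=a["pixels"][...,::-1]
cv2.imwrite("pics/s18z.png",cv2.resize(im[110:260,200:380],None,fx=4.4,fy=4,interpolation=cv2.INTER_CUBIC))
a=snap("top");im=a["pixels"][...,::-1]
cv2.imwrite("pics/t18z.png",cv2.resize(im[140:250,185:435],None,fx=3.2,fy=4,interpolation=cv2.INTER_CUBIC))
E
```

```text
t 39.35 tcp [0.3294 0.199  0.2752] yaw 0.0332 rim xy(mm) -267.2 -191.2 pz 86.2 F [-0.9 -0.2  1. ] w 0.0566
```

View pics/s18z.png

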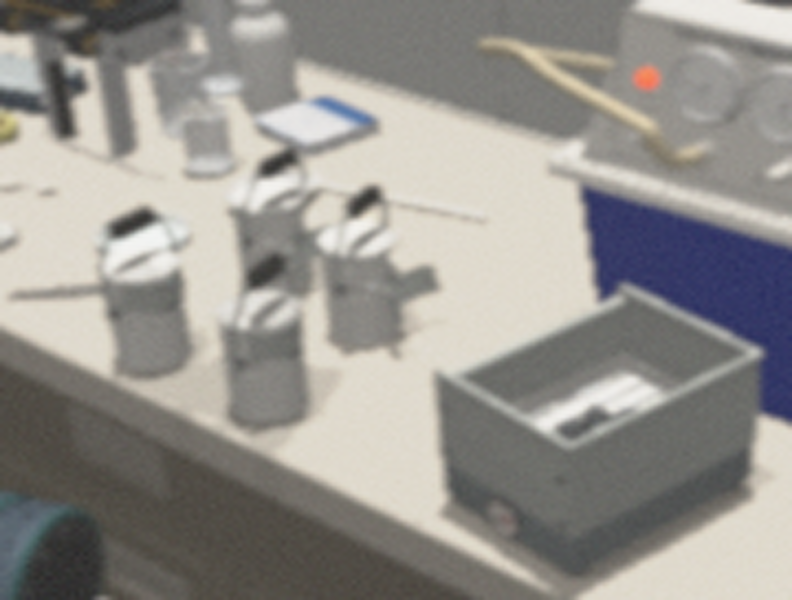

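View pics/t18z.png

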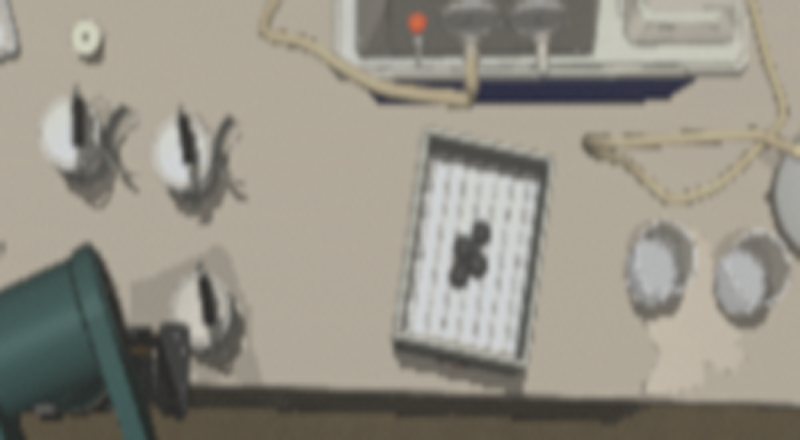

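```bash
python3 - <<'E'
from bench import robot
print(robot.close_job(),robot.get_obs()["time"])
E
```

```text
the job is handed in; nothing more can be done
the job is handed in; nothing more can be done
```

The job is done and handed in at about 39.5 s: both loaded canisters were emptied into the pan, and all four canisters stand released and upright.

I named the canisters myself, so these letters may not match the task's can_a to can_d. I lifted each one by its bail and read the wrist force, with an unloaded offset of up to about 0.4 N either way:

| Canister (start x, y in m) | Reading when lifted | Judged | Reading after tipping |
|---|---|---|---|
| C (0.41, 0.14) | 1.3 N | empty | not tipped |
| B (0.55, 0.16) | 4.6 N | loaded | 2.0 N |
| A (0.57, 0.28) | 3.8 N | loaded | 1.9 N |
| D (0.41, 0.28) | 2.0 N | empty | not tipped |

- **Balls:** the last top view shows four balls lying in the pan, which is all there are.
- **Canisters:** by my own aim and the measured tool positions, each went back within about 5 mm of where it stood.
- **Doors:** those of C and D looked shut in the last scene view. Those of A and B were left hanging out.
- **Beakers:** both stand where they were, and I never went near them after the start.

**Checks that disagreed:**
- My first weighing of A after tipping averaged 2.25 N, which left one ball in doubt. A longer average gave 1.9 N, and the count of four balls settled it.
- The height at which the canisters touched the bench varied by about 5 mm from one to the next. I lowered each by feel, and the highest force was about 19 N, on C.
- I could not read the scale dial at this picture size, so the pan's sinking was not checked separately.

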